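# Put the measuring scoops and beakers away

### The arm

A 7-joint arm with a two-finger parallel gripper is mounted at the origin on a cart in front of the work surface, level with it; the furniture and walls round the work are solid. World frame = base frame: x ahead of the robot, y to its left, z up, the work surface at z = 0. Lengths are in m, angles in rad, forces in N, time in s.
With the tool pointing down it reaches from about 0.4 to 0.85 m from the base axis. Payload 10.4 kg.
Tool frame: the origin (TCP) lies between the finger pads; the fingertips stand 11 mm ahead of it and the grasp point (between the pads) lies 8 mm behind it; z points along the fingers, y is the direction in which the jaws open and shut (so a half turn about z gives the same grasp; the last joint's range is limited). The gripper opens to 87 mm and grips with 3 to 60 N. Pads are 19 mm wide; open, the fingers measure 117 mm over their backs; the gripper's body (75 mm by 190 mm) begins 51 mm behind the grasp point.
Start: joints at [-1.217, 0.332, -0.065, 1.46, 0.022, 1.35, -0.088], TCP at [0.23, 0.581, 0.234] pointing down, gripper open.
Joint ranges: [-2.6, 2.6], [-0.5, 2.12], [-1.47, 1.34], [0.16, 2.42], [-1.27, 4.41], [0.06, 2.06], [-2.6, 2.6]. Speed limits (rad/s): [2.22, 2.22, 2.79, 2.79, 3.14, 3.14, 3.14].

### API

Orientations are given as a unit quaternion [x, y, z, w].
In Python, from bench import r, eyes gives the robot as it stands.
- The arm moves only by the shell command python3 -m inch 'ROWS' [FORCE]. ROWS is a JSON object of lists of equal length, an entry for each row: "translation": the shift along the world's x, y, z scaled (see below), a list of three; "rot": the turn, a rotation vector about the world's x, y, z scaled (see below), a list of three; "jaw": the finger opening in mm, from 0 to 87. In form: {"translation": [[tx, ty, tz], ...], "rot": [[ax, ay, az], ...], "jaw": [jaw, ...]}. A call has 1 to 20 rows; each row is the pose to reach, as a shift and turn from the pose measured when the call began; what a row does not reach only later rows make up. The controller multiplies each number of a shift by 100 mm and each number of a turn by 60 degrees. A row lasts 1/10 s, in which the tool goes at most 50 mm and 8.59 degrees, less where a joint would pass 70% of its speed; a pose out of reach is approached as far as the arm can. A call with a number of a shift or a turn outside -1 to 1 is refused whole. A call with a gripper value outside its range is refused whole. The fingers move at their own pace and stop on an object; FORCE is the grip in N (left out, the last holds). Time passes only in rows, so rows that repeat a pose let the fingers close. It gives the time, the measured TCP pose, the force and the opening at its end, in the units of the state.
- r.read_state(): the state, without advancing time (a new reading comes with each control period).
- eyes.camera(name): name is "scene" or "side" or "wrist"; returns the picture (480x640x3 uint8, blue, green, red); there is no depth.
- eyes.calibration(name): a dict with "fx", "fy", "cx", "cy" (pixels), "distortion" ([k1, k2, p1, p2, k3] as OpenCV has them; the pictures are not rectified), "R" (3x3) and "t" (3): a world point X has camera coordinates R X + t; the wrist camera has in their place "hand_eye" (4x4, takes a point from camera to tool coordinates, whose origin is the TCP and whose axes are the flange's). Camera axes: x right, y down, z forward; pixel columns grow to the right and rows downward; lengths in m; the calibration is good to about 2 mm. A picture is of the moment at which its call begins: read the wrist's pose just before it. calibration takes no time and is no camera call.
- r.close_job(): hands the job in, once; it reports no verdict.
The state is a dict: "time": time; "joint_positions": joint angles; "joint_vel": joint speeds; "joint_torque": joint torques, N m; "ee_pos": TCP position; "eef_rot": TCP orientation; "ft_force": force on the tool from outside, world axes, zero at the start; "torque": the same for the moment, N m; "width": finger opening in m.
Only numpy, scipy, OpenCV 4.12 (cv2) and the standard library are available. Lean on these libraries where they do the work, as an engineer would, in place of code of your own. Each camera call takes 0.05 s, during which the arm holds its last target. There are 200 camera calls.

### The job

Put the clean measuring set away. Hang the scoops by their notched handles on the one hook of the stand, the largest first, then each next smaller one beside it so that its cup sits inside the larger cup; also stack all the green beakers upright into the blue beaker, lowering them gently so that they sit in one another without being rammed tight. Let go of everything, and leave the mug, the coffee press and the coffee cup where they are.

Things in the scene. Friction and masses are not known exactly. Their poses are not given: they have to be found in the camera images.
- hook_stand: Fixed stand: wooden block 100 mm wide (y), 30 mm thick, 130 mm high, on a dark steel foot 12 mm thick, 110 mm wide, that reaches 95 mm out in front under the hanging cups; one steel hook on its top. Origin: on the worktop under the middle of the block's front face, which looks to -x; z up.
- hook (a point): Middle of the top line of the hook's rod, 156 mm up, 7 mm behind the block's front face; axes as the stand's. The rod, 8 mm thick, rises at y = 44 mm, runs level to y = -40 mm, then its tip turns up 12 mm. Scoops hang with the notch's roof on it, cups in front (-x). Lower them with notches at x = -1.5 mm and y = 15, 0, -14 mm (large, middle, small): this leaves play.
- scoop_large: Largest scoop, red, 100 g, stands upright: round open cup, rim 98 mm wide, 56 mm high, wall 2.5 mm, with an upright steel handle at its +x side, 51.5 mm from the cup's axis, at y = 13 mm. Origin: centre of the cup's underside, z up. Black grip tab on top of the handle, over the notch: 14 mm along x, 8 mm along y, 134 to 169 mm high; pinch it across x from above.
- scoop_medium: Middle scoop, orange, 80 g, stands upright: round open cup, rim 74 mm wide, 50 mm high, wall 2.5 mm, with an upright steel handle at its +x side, 51.5 mm from the cup's axis, at y = 0 mm. Origin: centre of the cup's underside, z up. Black grip tab on top of the handle, over the notch: 20 mm along x, 8 mm along y, 114 to 149 mm high; pinch it across x from above.
- scoop_small: Smallest scoop, yellow, 70 g, stands upright: round open cup, rim 52 mm wide, 44 mm high, wall 2.5 mm, with an upright steel handle at its +x side, 51.5 mm from the cup's axis, at y = -8 mm. Origin: centre of the cup's underside, z up. Black grip tab on top of the handle, over the notch: 26 mm along x, 8 mm along y, 96 to 131 mm high; pinch it across x from above.
- scoop_large_notch (a point): Middle of the roof of the handle's notch, axes as the scoop's, at (63, 13, 126) mm from its origin. It is open downwards, runs through along y, 18 mm wide along x: the handle's leg is on the cup's side, a finger 17 mm deep on the other. Over the roof lie a bar 8 mm high, then the grip tab: keep the fingertips above the bar.
- scoop_medium_notch (a point): Middle of the roof of the handle's notch, axes as the scoop's, at (63, 0, 106) mm from its origin. It is open downwards, runs through along y, 18 mm wide along x: the handle's leg is on the cup's side, a finger 17 mm deep on the other. Over the roof lie a bar 8 mm high, then the grip tab: keep the fingertips above the bar.
- scoop_small_notch (a point): Middle of the roof of the handle's notch, axes as the scoop's, at (63, -8, 88) mm from its origin. It is open downwards, runs through along y, 18 mm wide along x: the handle's leg is on the cup's side, a finger 17 mm deep on the other. Over the roof lie a bar 8 mm high, then the grip tab: keep the fingertips above the bar.
- beaker_blue: Blue tapered plastic beaker, standing mouth up, 160 g: 75 mm high, 42 mm wide at the foot, 68 mm at the rim, wall 2.2 mm, with a thick solid foot: its inner floor is 35 mm above its underside. Origin: centre of its underside, z up. (A wooden wall stands along the right end of the worktop, y = -0.44 m: keep the hand off it.)
- beaker_green_1: Green beaker, same size and shape as the blue one, 70 g, standing mouth up; origin: centre of its underside. A beaker set into another comes to rest with its foot on the other's inner floor, 35 mm above the other's foot, with 2 to 3 mm of play all round; the rest (40 mm) sticks out.
- beaker_green_2: Green beaker, same size and shape as the blue one, 70 g, standing mouth up; origin: centre of its underside. A beaker set into another comes to rest with its foot on the other's inner floor, 35 mm above the other's foot, with 2 to 3 mm of play all round; the rest (40 mm) sticks out.
- beaker_green_3: Green beaker, same size and shape as the blue one, 70 g, standing mouth up; origin: centre of its underside. A beaker set into another comes to rest with its foot on the other's inner floor, 35 mm above the other's foot, with 2 to 3 mm of play all round; the rest (40 mm) sticks out.
- beaker_green_4: Green beaker, same size and shape as the blue one, 70 g, standing mouth up; origin: centre of its underside. A beaker set into another comes to rest with its foot on the other's inner floor, 35 mm above the other's foot, with 2 to 3 mm of play all round; the rest (40 mm) sticks out.
- table_mug: patterned white mug with a handle, bystander: 92x127x95 mm, origin in its underside
- coffee_press: small black coffee press with a glass jug, bystander: 59x75x122 mm, origin in its underside
- coffee_cup_a: small green and orange coffee cup, bystander: 58x89x56 mm, origin in its underside

How it is judged:
By the outcome, as a careful person would: the job done as asked, in the order asked, and still so for the second after the job is handed in, with the robot touching nothing.
Of scoop_large, scoop_medium, scoop_small only 2 to 3 are there at a start; the rules pass over those that are not, and their reading is None.
Of beaker_green_1, beaker_green_2, beaker_green_3, beaker_green_4 only 3 to 4 are there at a start; the rules pass over those that are not, and their reading is None.
At some moment in a run one of scoop_large, scoop_medium, scoop_small may be knocked a few centimetres aside while the robot is not near it.
It also fails if it takes over 210 s, if anything falls off the work surface, if the arm or the gripper's body presses on something with over 40 N, if the wrist force passes 120 N, or if a joint passes its speed limit or range.

## Working session

There is one attempt and no reset: what is moved stays moved. The work goes in short steps, Python scripts to look and compute and a shell command to move; the robot and the scene stay as the last step left them, time stands still between calls to the robot, and variables do not carry over. Pictures are saved under pics/ and viewed, about 12 in all and at most 16, crops included, and the job is handed in when it is done.

```bash
ls; mkdir -p pics; python3 - <<'E'
from bench import r, eyes
import cv2, json
s=r.read_state(); print({k:s[k] for k in ('time','ee_pos','eef_rot','ft_force','width')})
for n in ('scene','side','wrist'):
    c=eyes.calibration(n); print(n,{k:(v.tolist() if hasattr(v,'tolist') else v) for k,v in c.items()})
for n in ('scene','side'): cv2.imwrite(f'pics/{n}0.png',eyes.camera(n))
E
```

```text
pics
{'time': 0.0, 'ee_pos': array([0.22984106, 0.58079141, 0.23274021]), 'eef_rot': array([ 1.87296114e-01,  9.82303230e-01, -7.21732348e-04, -1.00995241e-04]), 'ft_force': array([-0.61549522,  0.13142748, -0.07489978]), 'width': 0.0869947839200612}
scene {'fx': 533.7144778209185, 'fy': 533.7144778209185, 'cx': 317.82051385560317, 'cy': 241.43138988744468, 'distortion': [-0.0906461805060421, 0.0, 0.0, 0.0, 0.0], 'R': [[0.5792033928341463, -0.8149949237096245, -0.017512968250893456], [-0.5263824369934216, -0.35751444312492864, -0.7714304589410109], [0.622450768940227, 0.45603365806112983, -0.6360725925247089]], 't': [-0.3303353505836661, 0.36191107870214617, 0.9835699262041112]}
side {'fx': 528.3857058086153, 'fy': 528.3857058086153, 'cx': 320.7739150705682, 'cy': 243.76946814084477, 'distortion': [-0.03819020615648756, 0.0, 0.0, 0.0, 0.0], 'R': [[0.29140604060033753, -0.9565005303340631, 0.013756997211994627], [-0.6765761087399587, -0.21624867743663895, -0.7039043106766715], [0.6762597789192627, 0.1958143124941611, -0.7101615776979975]], 't': [-0.17262540797675097, 0.45479893154703044, 1.1618136897662843]}
wrist {'fx': 363.68255426121846, 'fy': 363.68255426121846, 'cx': 320.4335427407801, 'cy': 236.72377788740724, 'distortion': [-0.04924531774814289, 0.0, 0.0, 0.0, 0.0], 'hand_eye': [[-0.0010697504148511586, -0.9663949824496908, -0.2570595135958019, 0.07028566259718864], [0.9999994057010448, -0.001087865050690622, -7.174390191590438e-05, 0.00016655047786651167], [-0.00021031311395540412, -0.25705943757367067, 0.9663955718662524, -0.1511586859788788], [0.0, 0.0, 0.0, 1.0]]}
```

View pics/scene0.png

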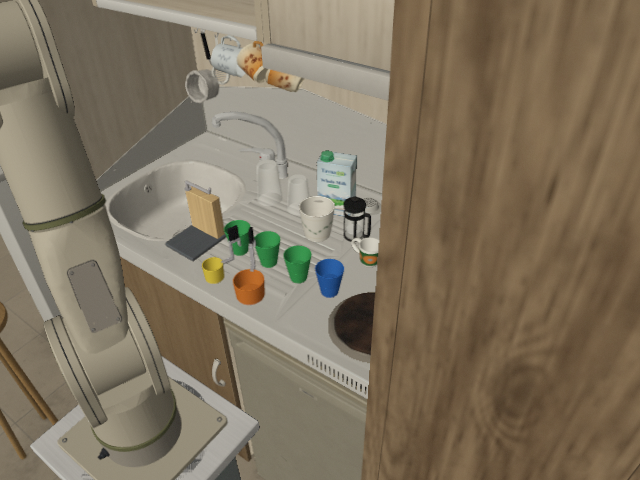

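View pics/side0.png

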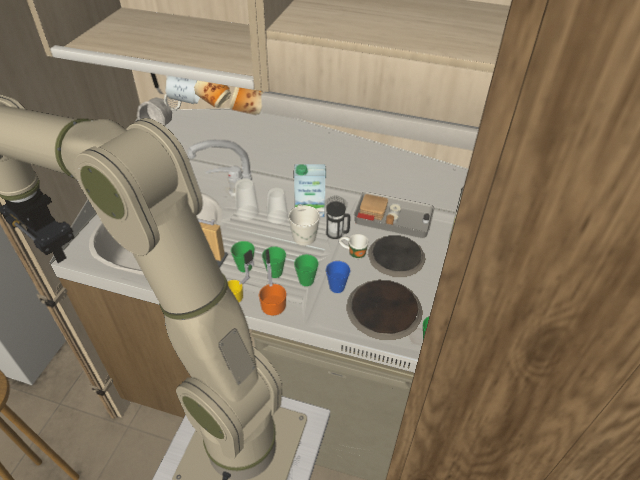

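The scene view shows four beakers, blue at (330,278) and green at (238,237), (268,250) and (298,265). The orange scoop is at (250,287), the yellow scoop at (213,270) and the stand at (200,225). The side view adds a fourth green beaker at (430,328) by the wall. I can't see a red scoop.

```bash
cat > h.py <<'E'
import numpy as np, cv2
from bench import r, eyes
from scipy.spatial.transform import Rotation as Ro
HUE={'green':(55,85,100,40),'blue':(105,125,120,50),'orange':(5,17,150,100),'yellow':(21,32,120,100),'red':(0,4,150,60)}
def cam(n):
    c=eyes.calibration(n); s=r.read_state(); im=eyes.camera(n)
    K=np.array([[c['fx'],0,c['cx']],[0,c['fy'],c['cy']],[0,0,1]]); d=np.array(c['distortion'])
    if n=='wrist':
        T=np.eye(4);T[:3,:3]=Ro.from_quat(s['eef_rot']).as_matrix();T[:3,3]=s['ee_pos']
        W=T@np.array(c['hand_eye']); R=W[:3,:3].T; t=-R@W[:3,3]
    else: R=np.array(c['R']);t=np.array(c['t'])
    return im,(K,d,R,t)
def ray(C,uv):
    K,d,R,t=C; p=cv2.undistortPoints(np.array(uv,float).reshape(-1,1,2),K,d)[:,0]
    D=np.c_[p,np.ones(len(p))]@R; return -R.T@t,D
def onz(C,uv,z):
    o,D=ray(C,uv); return o+D*((z-o[2])/D[:,2])[:,None]
def proj(C,X):
    K,d,R,t=C; return cv2.projectPoints(np.array(X,float).reshape(-1,1,3),cv2.Rodrigues(R)[0],t,K,d)[0][:,0]
def tri(C1,p1,C2,p2):
    o1,d1=ray(C1,[p1]);o2,d2=ray(C2,[p2]);A=np.c_[d1[0],-d2[0]]
    s=np.linalg.lstsq(A,o2-o1,rcond=None)[0];a=o1+s[0]*d1[0];b=o2+s[1]*d2[0];return (a+b)/2,np.linalg.norm(a-b)
def mask(im,c):
    h=cv2.cvtColor(im,cv2.COLOR_BGR2HSV);a,b,s,v=HUE[c];m=cv2.inRange(h,(a,s,v),(b,255,255))
    return cv2.morphologyEx(m,cv2.MORPH_OPEN,np.ones((3,3),np.uint8))
def blobs(im,c,amin=60):
    n,l,st,ce=cv2.connectedComponentsWithStats(mask(im,c))
    return [(st[i],ce[i],l==i) for i in range(1,n) if st[i,4]>=amin]
E
python3 - <<'E'
from h import *
np.set_printoptions(precision=3,suppress=True)
for n in ('scene','side'):
    im,C=cam(n)
    for c in HUE:
        for st,ce,m in blobs(im,c): print(n,c,st,ce.round(),onz(C,[ce],.04)[0])
    if n=='scene': print('foot/stand',onz(C,[[166,244],[195,258],[225,238]],.012), onz(C,[[187,189],[215,203],[222,196]],.13),'tabs',onz(C,[[234,235]],.115),onz(C,[[251,236]],.13))
E
```

```text
scene green [321 151  13  11 113] [327. 156.] [0.969 0.248 0.04 ]
scene green [224 220  26  35 482] [239. 235.] [0.516 0.209 0.04 ]
scene green [255 231  25  36 699] [267. 248.] [0.52  0.118 0.04 ]
scene green [284 246  27  37 764] [297. 262.] [0.517 0.022 0.04 ]
scene blue [316 259  28  38 812] [329. 276.] [ 0.521 -0.069  0.04 ]
scene orange [247  58  15  19 138] [255.  67.] [1.42  0.937 0.04 ]
scene orange [268  71   8  14  96] [272.  77.] [1.368 0.799 0.04 ]
scene orange [235 270  29  34 817] [249. 286.] [0.388 0.064 0.04 ]
scene yellow [202 257  22  27 465] [213. 270.] [0.382 0.174 0.04 ]
foot/stand [[0.404 0.373 0.012]
 [0.408 0.268 0.012]
 [0.511 0.26  0.012]] [[0.506 0.37  0.13 ]
 [0.501 0.264 0.13 ]
 [0.533 0.271 0.13 ]] tabs [[0.445 0.151 0.115]] [[0.452 0.102 0.13 ]]
side green [297 165  10  10  86] [301. 170.] [0.949 0.179 0.04 ]
side green [233 242  21  30 340] [241. 253.] [0.521 0.219 0.04 ]
side green [269 247  17  31 379] [276. 260.] [0.525 0.113 0.04 ]
side green [296 255  22  31 527] [306. 269.] [0.52  0.021 0.04 ]
side blue [327 261  23  32 545] [337. 275.] [ 0.523 -0.069  0.04 ]
side orange [204  85  23  19 248] [215.  93.] [1.331 0.683 0.04 ]
side orange [234  88  16  22 236] [241.  99.] [1.323 0.561 0.04 ]
side orange [260 284  26  31 657] [273. 299.] [0.389 0.073 0.04 ]
side yellow [228 280  15  21 216] [236. 289.] [0.391 0.181 0.04 ]
```

```bash
python3 -m inch '{"translation":[[0.2,-0.3,0.5],[0.4,-0.6,0.8],[0.6,-0.8,1],[0.8,-1,1],[1,-1,1],[1,-1,1],[1,-1,1]],"rot":[[0,0,-0.14],[0,0,-0.28],[0,0,-0.42],[0,0,-0.56],[0,0,-0.7],[0,0,-0.84],[0,0,-0.9]],"jaw":[87,87,87,87,87,87,87]}' && python3 -m inch '{"translation":[[0.3,-0.3,0],[0.6,-0.6,0],[0.9,-0.9,0],[0.9,-1,0]],"rot":[[0,0,-0.1],[0,0,-0.2],[0,0,-0.24],[0,0,-0.24]],"jaw":[60,60,60,60]}' && python3 -m inch '{"translation":[[0,-0.4,0],[0,-0.8,0],[0,-1,0],[0,-1,0]],"rot":[[0,0,0],[0,0,0],[0,0,0],[0,0,0]],"jaw":[60,60,60,60]}' && python3 -m inch '{"translation":[[0,-0.4,0],[0,-0.8,0],[0,-1,0],[0,-1,0]],"rot":[[0,0,0],[0,0,0],[0,0,0],[0,0,0]],"jaw":[60,60,60,60]}'
python3 - <<'E'
from h import *
im,C=cam('wrist'); cv2.imwrite('pics/w1.png',im); s=r.read_state(); print(s['ee_pos'],Ro.from_quat(s['eef_rot']).as_matrix().round(3))
E
```

```text
time: 0.9
ee_pos: [0.3306, 0.4805, 0.3328]
eef_rot: [0.616, 0.788, -0.001, -0.0]
ft_force: [-0.2, 0.5, -0.3]
width: 0.0869
time: 1.3
ee_pos: [0.4248, 0.3758, 0.3328]
eef_rot: [0.713, 0.701, -0.001, 0.001]
ft_force: [-0.3, -0.7, -0.0]
width: 0.0639
time: 1.7
ee_pos: [0.4253, 0.2735, 0.3334]
eef_rot: [0.714, 0.7, 0.0, 0.001]
ft_force: [0.2, 1.3, 0.3]
width: 0.0601
time: 2.1
ee_pos: [0.4256, 0.1722, 0.3339]
eef_rot: [0.715, 0.699, 0.001, 0.001]
ft_force: [0.5, 1.2, -0.2]
width: 0.0599
[0.42520374 0.17408504 0.33365931] [[ 0.019  1.     0.002]
 [ 1.    -0.019 -0.   ]
 [-0.     0.002 -1.   ]]
```

View pics/w1.png

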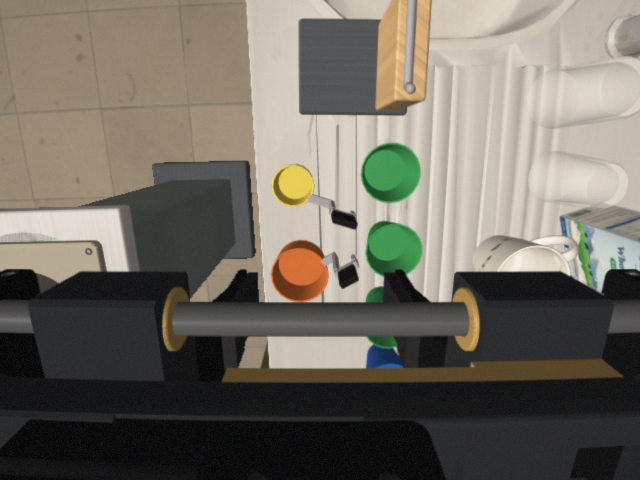

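The wrist view shows the yellow cup at (293,185) with its tab at (344,218), and the orange cup at (300,270) with its tab at (348,274). The hook runs down the image to its tip at (410,88), and there is no red scoop.

```bash
python3 - <<'E'
from h import *
np.set_printoptions(precision=4,suppress=True)
im,C=cam('wrist')
for c,z in (('orange',.05),('yellow',.044)):
    st,ce,m=max(blobs(im,c),key=lambda b:b[0][4]); cn=cv2.findContours(m.astype(np.uint8),0,2)[0][0]
    P=onz(C,cn[:,0],z)[:,:2]; print(c,st,'circ',cv2.minEnclosingCircle((P*1000).astype(np.float32)),'centroid',onz(C,[ce],z/2+.01))
g=im.max(2)
for (x0,y0,x1,y1),z in (((333,250,366,296),.149),((325,200,366,236),.131)):
    m=(g[y0:y1,x0:x1]<50).astype(np.uint8); cn=max(cv2.findContours(m,0,2)[0],key=cv2.contourArea); cn=cv2.convexHull(cn+[x0,y0])
    ap=cv2.approxPolyDP(cn,1.5,True)[:,0]; print('tab',ap.tolist(),'top',onz(C,ap,z)[:,:2].tolist())
print('stand',onz(C,[[301,20],[301,113],[405,113]],.012)[:,:2], 'block front top?',onz(C,[[377,102],[424,104],[390,0]],.13)[:,:2])
cv2.imwrite('pics/c1.png',np.hstack([cv2.resize(im[190:300,270:380],None,fx=4,fy=4,interpolation=cv2.INTER_NEAREST),cv2.resize(im[0:120,290:450],None,fx=2,fy=2,interpolation=2)[:440].repeat(1,0) if 0 else cv2.copyMakeBorder(cv2.resize(im[0:120,370:450],None,fx=3.66,fy=3.66),0,1,0,0,0)[:440]]) )
E
```

```text
orange [ 275  243   53   60 2297] circ ((398.037353515625, 80.96806335449219), 40.694740295410156) centroid [[0.3978 0.0746 0.035 ]]
yellow [ 273  166   41   42 1359] circ ((392.74908447265625, 190.2756805419922), 25.686697006225586) centroid [[0.3915 0.1891 0.032 ]]
tab [[353, 267], [357, 282], [342, 289], [339, 274]] top [[0.4561545201587085, 0.12379186494599474], [0.4601735650508184, 0.10797747169867322], [0.44529115403762287, 0.10083700896955625], [0.44241046304541093, 0.11679743091357472]]
tab [[355, 230], [335, 224], [332, 217], [333, 213], [353, 218], [356, 224]] top [[0.4596460389726529, 0.15655179526470947], [0.439658039764642, 0.1631276900025874], [0.4367525010107225, 0.17031376072276097], [0.43779189897745435, 0.17433353985348374], [0.4576095370827959, 0.16887663987617266], [0.4606207114392518, 0.16270014486273526]]
stand [[0.4069 0.3836]
 [0.4035 0.2779]
 [0.5328 0.2757]] block front top? [[0.4798 0.278 ]
 [0.5237 0.2757]
 [0.4903 0.3639]]
```

View pics/c1.png

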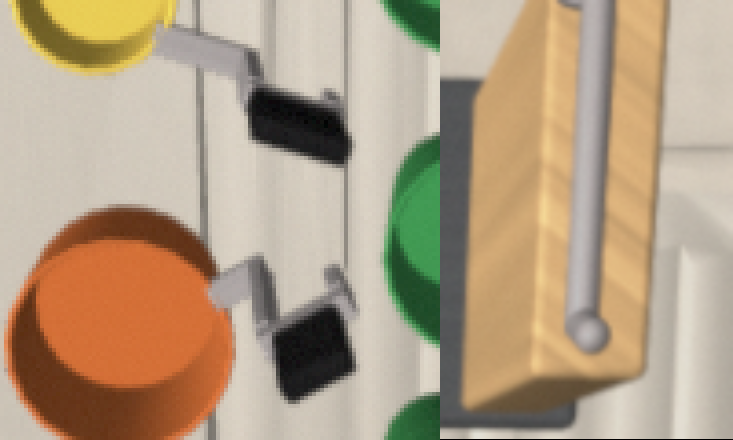

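```bash
python3 -m inch '{"translation":[[0.1,-0.2,-0.3],[0.2,-0.4,-0.6],[0.26,-0.6,-0.9],[0.26,-0.66,-1],[0.26,-0.66,-1],[0.26,-0.66,-1]],"rot":[[0,0,0.13],[0,0,0.26],[0,0,0.39],[0,0,0.45],[0,0,0.45],[0,0,0.45]],"jaw":[60,60,60,60,60,60]}'
python3 - <<'E'
from h import *
np.set_printoptions(precision=4,suppress=True)
im,C=cam('wrist'); cv2.imwrite('pics/w2.png',im[150:450,150:490].repeat(2,0).repeat(2,1)); s=r.read_state(); print(s['ee_pos'])
print('tab corners proj',proj(C,[[.451,.108,.149],[.451,.108,.114],[.394,.080,.05]]))
print('block',onz(C,[[0,0]],.13))
E
```

```text
time: 2.8
ee_pos: [0.4511, 0.1109, 0.2338]
eef_rot: [0.53, 0.848, 0.0, 0.001]
ft_force: [-0.5, -0.3, 0.4]
width: 0.0602
[0.4513 0.111  0.2342]
tab corners proj [[318.2687 251.1824]
 [318.458  237.7575]
 [251.393  220.3762]]
block [[0.191  0.1659 0.13  ]]
```

View pics/w2.png

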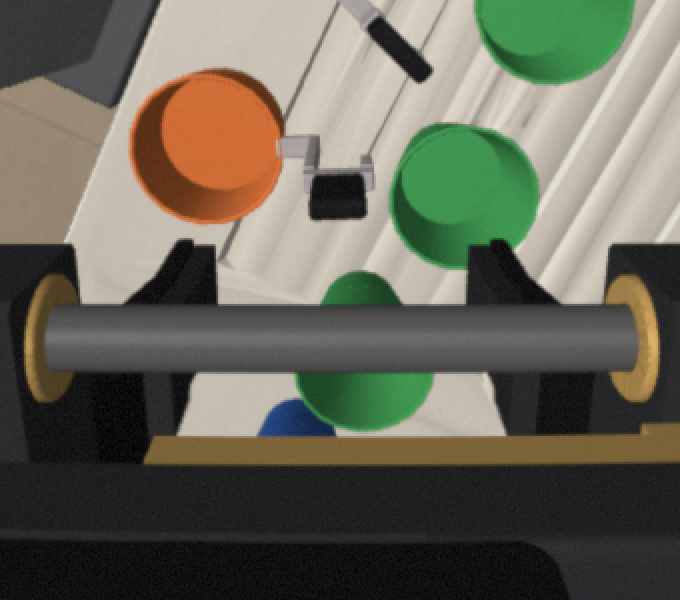

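The tab is centred between the fingers at about (319,250), within 2 mm of the prediction. I'm descending and gripping.

```bash
python3 -m inch '{"translation":[[0,-0.04,-0.3],[0,-0.04,-0.6],[0,-0.04,-0.85],[0,-0.04,-1],[0,-0.04,-1],[0,-0.04,-1]],"rot":[[0,0,0],[0,0,0],[0,0,0],[0,0,0],[0,0,0],[0,0,0]],"jaw":[50,50,50,50,50,50]}' 30 && python3 -m inch '{"translation":[[0,0,-0.03],[0,0,-0.03],[0,0,-0.03],[0,0,-0.03],[0,0,-0.03],[0,0,-0.03],[0,0,-0.03],[0,0,-0.03]],"rot":[[0,0,0],[0,0,0],[0,0,0],[0,0,0],[0,0,0],[0,0,0],[0,0,0],[0,0,0]],"jaw":[0,0,0,0,0,0,0,0]}' 30 && python3 -m inch '{"translation":[[0,0,0.2],[0,0,0.5],[0,0,0.8],[0,0,1],[0,0,1],[0,0,1]],"rot":[[0,0,0],[0,0,0],[0,0,0],[0,0,0],[0,0,0],[0,0,0]],"jaw":[0,0,0,0,0,0]}' 30
```

```text
time: 3.45
ee_pos: [0.4519, 0.1079, 0.1353]
eef_rot: [0.53, 0.848, 0.001, 0.001]
ft_force: [-0.0, -0.6, 1.0]
width: 0.0496
time: 4.25
ee_pos: [0.452, 0.1079, 0.1324]
eef_rot: [0.53, 0.848, 0.001, 0.001]
ft_force: [0.4, -1.0, 2.6]
width: 0.0197
time: 4.85
ee_pos: [0.4518, 0.1079, 0.2319]
eef_rot: [0.53, 0.848, 0.001, 0.001]
ft_force: [-0.5, 0.7, -1.1]
width: 0.0197
```

```bash
python3 - <<'E'
from h import *
np.set_printoptions(precision=4,suppress=True)
c=eyes.calibration('wrist');K=np.array([[c['fx'],0,c['cx']],[0,c['fy'],c['cy']],[0,0,1]])
T=np.eye(4);T[:3,:3]=[[.019,1,.002],[1,-.019,0],[0,.002,-1]];T[:3,3]=[.4252,.1741,.3337]
W=T@np.array(c['hand_eye']);R=W[:3,:3].T;C=(K,np.array(c['distortion']),R,-R@W[:3,3])
print('rod',onz(C,[[413.7,2],[409.9,87]],.152)[:,:2],'tipball',onz(C,[[410.4,90.5]],.166)[:,:2])
print('front top',onz(C,[[398.7,2],[397.3,101],[425.7,101]],.13)[:,:2],'foot',onz(C,[[301,20],[301,113]],.012)[:,:2])
im,C=cam('scene');cv2.imwrite('pics/s2.png',im[170:310,150:350].repeat(4,0).repeat(4,1))
E
```

```text
rod [[0.5064 0.3551]
 [0.5052 0.2881]] tipball [[0.5024 0.2835]]
front top [[0.4984 0.3625]
 [0.4991 0.2788]
 [0.5256 0.2786]] foot [[0.4072 0.3838]
 [0.4039 0.2781]]
```

View pics/s2.png

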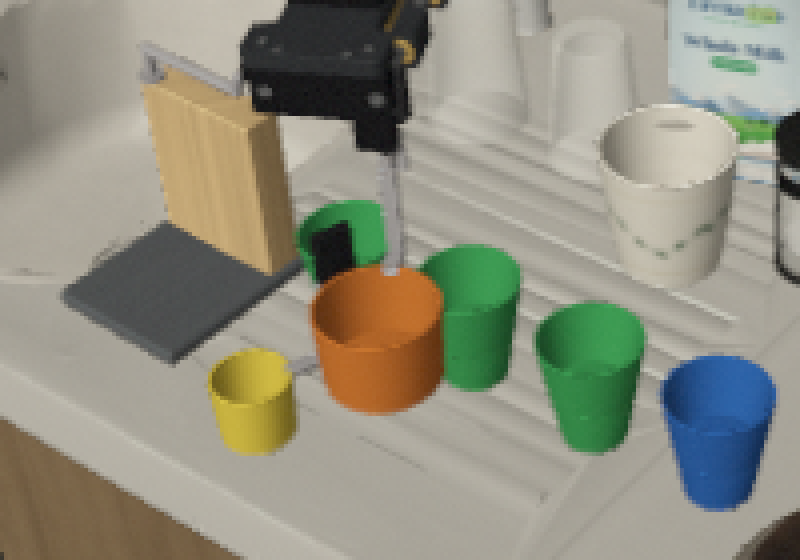

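The medium scoop is held. I'll raise it, turn it and carry it above the hook at (0.5057, 0.328).

```bash
python3 -m inch '{"translation":[[0,0,0.3],[0,0,0.6],[0,0.1,0.8],[0.1,0.4,0.8],[0.3,0.7,0.8],[0.4,1,0.8],[0.4,1,0.8],[0.4,1,0.8]],"rot":[[0,0,0],[0,0,-0.1],[0,0,-0.2],[0,0,-0.3],[0,0,-0.4],[0,0,-0.433],[0,0,-0.433],[0,0,-0.433]],"jaw":[0,0,0,0,0,0,0,0]}' && python3 -m inch '{"translation":[[0.05,0.2,0],[0.1,0.5,0],[0.1,0.8,0],[0.1,1,0],[0.1,1,0],[0.1,1,0]],"rot":[[0,0,0],[0,0,0],[0,0,0],[0,0,0],[0,0,0],[0,0,0]],"jaw":[0,0,0,0,0,0]}'
python3 - <<'E'
from h import *
np.set_printoptions(precision=4,suppress=True)
im,C=cam('wrist'); cv2.imwrite('pics/w3.png',im[60:360,150:490].repeat(2,0).repeat(2,1)); s=r.read_state(); print(s['ee_pos'],s['eef_rot'])
E
```

```text
time: 5.7
ee_pos: [0.4911, 0.2078, 0.3095]
eef_rot: [0.706, 0.708, -0.001, 0.001]
ft_force: [-0.0, -0.9, -0.5]
width: 0.0196
time: 6.3
ee_pos: [0.5013, 0.3067, 0.3092]
eef_rot: [0.707, 0.708, -0.002, 0.001]
ft_force: [0.9, -0.6, -0.9]
width: 0.0196
[0.5015 0.3062 0.3095] [ 0.7069  0.7073 -0.0013  0.0014]
```

View pics/w3.png

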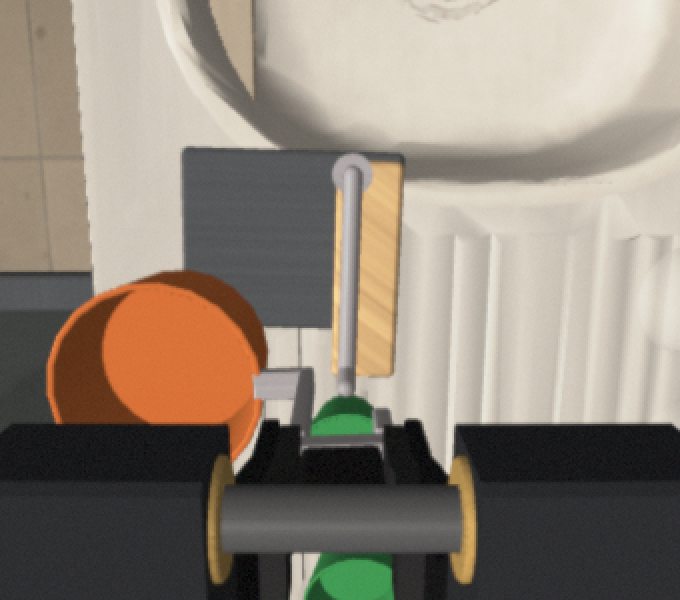

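The hook rod is visible from (325.5,152.5) to its tip at (323,252), and the block's right front corner is at (316.5,247.5). The medium scoop is held square.

```bash
python3 - <<'E'
from h import *
np.set_printoptions(precision=4,suppress=True)
im,C=cam('wrist')
print('rod',onz(C,[[325.5,152.5],[323.5,235]],.152)[:,:2],'tip',onz(C,[[323,252]],.168)[:,:2],'base disc',onz(C,[[326,146]],.131)[:,:2])
print('block',onz(C,[[316.5,247.5],[347.5,247.5],[351,141.5]],.13)[:,:2],'foot',onz(C,[[241,223],[241,134]],.012)[:,:2])
st,ce,m=max(blobs(im,'orange'),key=lambda b:b[0][4]);print(st)
print('cup rim L/R/bottom at z',onz(C,[[173.5,245],[283,240]],.3095-.0264-.106+.05)[:,:2])
E
```

```text
rod [[0.5056 0.3661]
 [0.5041 0.2954]] tip [[0.5035 0.2848]] base disc [[0.5063 0.371 ]]
block [[0.4976 0.2773]
 [0.527  0.2773]
 [0.5284 0.3749]] foot [[0.4007 0.2741]
 [0.4066 0.3831]]
[ 173  196  108   93 5670]
cup rim L/R/bottom at z [[0.4023 0.3084]
 [0.4764 0.3119]]
```

```bash
python3 -m inch '{"translation":[[0.015,0.2,0],[0.015,0.2,-0.2],[0.015,0.2,-0.5],[0.015,0.2,-0.8],[0.015,0.2,-1],[0.015,0.2,-1],[0.015,0.2,-1]],"rot":[[0,0,-0.02],[0,0,-0.02],[0,0,-0.02],[0,0,-0.02],[0,0,-0.02],[0,0,-0.02],[0,0,-0.02]],"jaw":[0,0,0,0,0,0,0]}' && python3 -m inch '{"translation":[[0,0,-0.05],[0,0,-0.1],[0,0,-0.15],[0,0,-0.19],[0,0,-0.22],[0,0,-0.22],[0,0,-0.22]],"rot":[[0,0,0],[0,0,0],[0,0,0],[0,0,0],[0,0,0],[0,0,0],[0,0,0]],"jaw":[0,0,0,0,0,0,0]}'
python3 - <<'E'
from h import *
im,C=cam('wrist'); s=r.read_state(); print(s['ee_pos'])
sc,_=cam('scene'); cv2.imwrite('pics/w4.png',np.hstack([im[100:340,180:420].repeat(2,0).repeat(2,1),sc[150:270,160:240].repeat(4,0).repeat(4,1)]))
E
```

```text
time: 7.1
ee_pos: [0.5036, 0.3254, 0.2106]
eef_rot: [0.715, 0.699, -0.001, 0.001]
ft_force: [0.4, -0.3, 0.0]
width: 0.0193
time: 7.8
ee_pos: [0.5036, 0.3254, 0.1887]
eef_rot: [0.715, 0.699, -0.001, 0.002]
ft_force: [0.1, -0.4, -1.2]
width: 0.0195
[0.50365296 0.32539868 0.18877069]
```

View pics/w4.png

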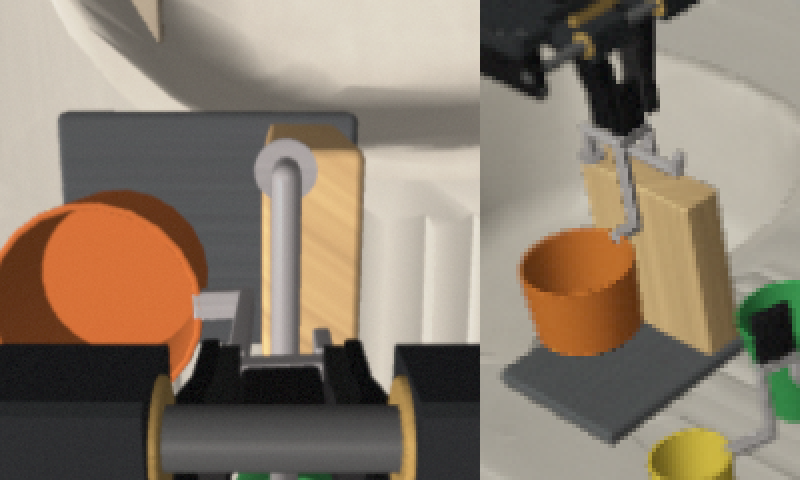

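The rod runs midway between the notch's leg and finger. I'm lowering the last 6 mm and releasing.

```bash
python3 -m inch '{"translation":[[0,0,-0.02],[0,0,-0.04],[0,0,-0.055],[0,0,-0.065],[0,0,-0.065],[0,0,-0.065]],"rot":[[0,0,0],[0,0,0],[0,0,0],[0,0,0],[0,0,0],[0,0,0]],"jaw":[0,0,0,0,0,0]}' && python3 -m inch '{"translation":[[0,0,0],[0,0,0],[0,0,0],[0,0,0],[0,0,0],[0,0,0],[0,0,0.2],[0,0,0.5],[0,0,0.8],[0,0,1],[0,0,1],[0,0,1]],"rot":[[0,0,0],[0,0,0],[0,0,0],[0,0,0],[0,0,0],[0,0,0],[0,0,0],[0,0,0],[0,0,0],[0,0,0],[0,0,0],[0,0,0]],"jaw":[22,25,30,35,40,40,40,40,40,40,40,40]}' && python3 -m inch '{"translation":[[0,-0.3,0.1],[0,-0.6,0.2],[0,-1,0.3],[0,-1,0.3],[0,-1,0.3]],"rot":[[0,0,0],[0,0,0],[0,0,0],[0,0,0],[0,0,0]],"jaw":[60,60,60,60,60]}'
python3 - <<'E'
from h import *
im,C=cam('wrist'); s=r.read_state(); print(s['ee_pos'],s['eef_rot'])
cv2.imwrite('pics/w5.png',im[0:400,120:520].repeat(2,0).repeat(2,1)[:600])
E
```

```text
time: 8.5
ee_pos: [0.5037, 0.3254, 0.1825]
eef_rot: [0.715, 0.699, -0.001, 0.001]
ft_force: [-1.9, -1.1, 2.1]
width: 0.0196
time: 9.7
ee_pos: [0.5037, 0.3254, 0.2823]
eef_rot: [0.715, 0.699, -0.001, 0.001]
ft_force: [-0.9, -0.0, -1.1]
width: 0.04
time: 10.2
ee_pos: [0.5036, 0.2246, 0.3116]
eef_rot: [0.715, 0.699, -0.001, 0.001]
ft_force: [-0.5, 0.6, 0.2]
width: 0.0596
[0.50326289 0.22583782 0.31132325] [ 0.71476362  0.69936442 -0.00107117  0.00110594]
```

View pics/w5.png

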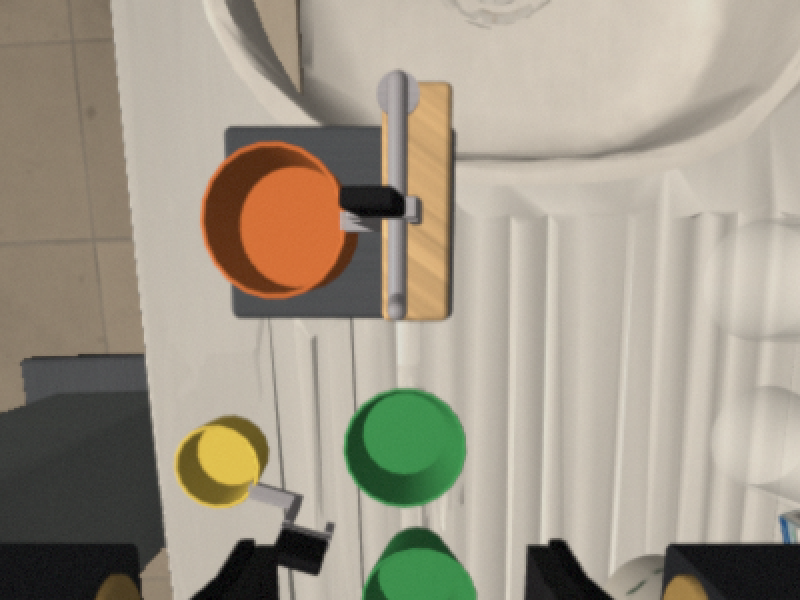

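The orange scoop hangs on the hook, tilted slightly, with its rim around img (259,110). Yellow's cup is at img (230,231) and its tab near (271,272). I'll measure both, along with the beakers.

```bash
python3 - <<'E'
from h import *
np.set_printoptions(precision=4,suppress=True)
im,C=cam('wrist')
print('cam',-C[2].T@C[3])
st,ce,m=max(blobs(im,'orange'),key=lambda b:b[0][4]);print(st, 'rim L,R,bottom z.1',onz(C,[[220.5,112],[298,112],[257,148.5],[257,71]],.1)[:,:2])
print('tab top',onz(C,[[291,105],[320,108],[322,103],[321,97],[290,93]],.195)[:,:2])
g=im.max(2);x0,y0,x1,y1=248,255,290,292
mm=(g[y0:y1,x0:x1]<50).astype(np.uint8); cn=max(cv2.findContours(mm,0,2)[0],key=cv2.contourArea); ap=cv2.approxPolyDP(cv2.convexHull(cn+[x0,y0]),1.5,True)[:,0]; print('small tab',ap.tolist(),onz(C,ap,.131)[:,:2].tolist())
st,ce,m=max(blobs(im,'yellow'),key=lambda b:b[0][4]);print('yellow',st,onz(C,[[st[0],230],[st[0]+41,236]],.044)[:,:2],onz(C,[[230,st[1]+st[3]]],.044)[:,:2])
for st,ce,m in blobs(im,'green',500): print('green',st,onz(C,[ce],.06)[:,:2])
E
```

```text
cam [0.5047 0.2966 0.4623]
[ 237   72   57   78 3087] rim L,R,bottom z.1 [[0.4101 0.3243]
 [0.484  0.3222]
 [0.4428 0.2894]
 [0.4472 0.3598]]
tab top [[0.4847 0.3203]
 [0.5049 0.3178]
 [0.5064 0.3211]
 [0.5057 0.3251]
 [0.4843 0.3283]]
small tab [[283, 272], [278, 287], [248, 291], [248, 274], [263, 265]] [[0.46557009187353293, 0.17288899900163432], [0.4598631992686396, 0.1573376323296706], [0.43000202210144256, 0.15369882597938286], [0.43137984656476486, 0.17154650349967185], [0.4466114703448593, 0.1804873679185127]]
yellow [ 208  209   45   46 1500] [[0.3685 0.1954]
 [0.417  0.1869]] [[0.3921 0.1636]]
green [ 293  196   60   58 2768] [[0.5049 0.2024]]
green [ 302  266   56   37 1489] [[0.5113 0.1257]]
green [ 304  337   50   31 1198] [[0.5085 0.0353]]
```

```bash
python3 -m inch '{"translation":[[-0.2,-0.2,-0.1],[-0.4,-0.4,-0.3],[-0.52,-0.63,-0.6],[-0.52,-0.63,-1],[-0.52,-0.63,-1],[-0.52,-0.63,-1]],"rot":[[0,0,-0.13],[0,0,-0.26],[0,0,-0.28],[0,0,-0.28],[0,0,-0.28],[0,0,-0.28]],"jaw":[60,60,60,60,60,60]}'
python3 - <<'E'
from h import *
np.set_printoptions(precision=4,suppress=True)
im,C=cam('wrist'); s=r.read_state(); print(s['ee_pos'],s['eef_rot'])
print('pred',proj(C,[[.451,.1636,.131],[.393,.190,.044]]))
g=im.max(2);x0,y0,x1,y1=280,215,360,290
mm=(g[y0:y1,x0:x1]<50).astype(np.uint8)
for cn in cv2.findContours(mm,0,2)[0]:
    if cv2.contourArea(cn)>60: 
        ap=cv2.approxPolyDP(cv2.convexHull(cn+[x0,y0]),1.5,True)[:,0]; print(ap.tolist(),onz(C,ap,.131)[:,:2].tolist())
E
```

```text
time: 10.9
ee_pos: [0.4509, 0.1643, 0.2115]
eef_rot: [0.808, 0.589, -0.002, 0.001]
ft_force: [0.0, 1.3, 0.7]
width: 0.0602
[0.4517 0.1646 0.2125] [ 0.8085  0.5885 -0.0011  0.0011]
pred [[321.424  249.8025]
 [250.3741 213.1485]]
[[305, 236], [309, 234], [335, 235], [337, 237], [338, 255], [304, 256], [303, 244]] [[0.44363387283417194, 0.17598100512751644], [0.44657108656100636, 0.17646163746596757], [0.4626343290392046, 0.17054635196734022], [0.4634817020815905, 0.16883847274360642], [0.4604185661264661, 0.15673104064279925], [0.43858121310812953, 0.16306068972404764], [0.44062267695931046, 0.17118635904093435]]
```

```bash
python3 -m inch '{"translation":[[-0.01,-0.015,-0.3],[-0.01,-0.015,-0.6],[-0.01,-0.015,-0.85],[-0.01,-0.015,-0.98],[-0.01,-0.015,-0.98],[-0.01,-0.015,-0.98]],"rot":[[0,0,0],[0,0,0],[0,0,0],[0,0,0],[0,0,0],[0,0,0]],"jaw":[60,60,60,60,60,60]}' 30 && python3 -m inch '{"translation":[[0,0,0],[0,0,0],[0,0,0],[0,0,0],[0,0,0],[0,0,0],[0,0,0],[0,0,0]],"rot":[[0,0,0],[0,0,0],[0,0,0],[0,0,0],[0,0,0],[0,0,0],[0,0,0],[0,0,0]],"jaw":[0,0,0,0,0,0,0,0]}' 30 && python3 -m inch '{"translation":[[0,0,0.2],[0,0,0.5],[0,0,0.8],[0,0,1],[0,0,1],[0,0,1]],"rot":[[0,0,0],[0,0,0],[0,0,0],[0,0,0],[0,0,0],[0,0,0]],"jaw":[0,0,0,0,0,0]}' 30
```

```text
time: 11.55
ee_pos: [0.4516, 0.1637, 0.1159]
eef_rot: [0.808, 0.589, -0.0, 0.001]
ft_force: [-0.2, -0.5, -0.1]
width: 0.06
time: 12.35
ee_pos: [0.4517, 0.1638, 0.116]
eef_rot: [0.808, 0.589, -0.0, 0.001]
ft_force: [0.5, 0.1, 2.7]
width: 0.0257
time: 12.95
ee_pos: [0.4515, 0.1637, 0.2155]
eef_rot: [0.808, 0.589, -0.0, 0.001]
ft_force: [0.5, 0.0, -1.3]
width: 0.0255
```

```bash
python3 -m inch '{"translation":[[0,0,0.4],[0,0,0.8],[0,0.1,1],[0.2,0.4,1],[0.3,0.7,1],[0.4,1,1],[0.4,1,1],[0.4,1,1]],"rot":[[0,0,0],[0,0,0.1],[0,0,0.2],[0,0,0.277],[0,0,0.277],[0,0,0.277],[0,0,0.277],[0,0,0.277]],"jaw":[0,0,0,0,0,0,0,0]}' && python3 -m inch '{"translation":[[0.05,0.2,0],[0.095,0.463,0],[0.095,0.463,0],[0.095,0.463,0]],"rot":[[0,-0.04,0],[0,-0.083,0],[0,-0.083,0],[0,-0.083,0]],"jaw":[0,0,0,0]}' && python3 -m inch '{"translation":[[0,0,-0.2],[0,0,-0.4],[0,0,-0.6],[0,0,-0.6],[0,0,-0.6]],"rot":[[0,0,0],[0,0,0],[0,0,0],[0,0,0],[0,0,0]],"jaw":[0,0,0,0,0]}'
python3 - <<'E'
from h import *
im,C=cam('wrist'); s=r.read_state(); print(s['ee_pos'])
sc,_=cam('scene'); cv2.imwrite('pics/w6.png',np.hstack([im[100:340,180:420].repeat(2,0).repeat(2,1),sc[150:270,160:240].repeat(4,0).repeat(4,1)]))
E
```

```text
time: 13.75
ee_pos: [0.4912, 0.2638, 0.3135]
eef_rot: [0.715, 0.7, -0.002, 0.001]
ft_force: [-0.1, -0.4, -0.6]
width: 0.0257
time: 14.15
ee_pos: [0.5004, 0.3091, 0.3129]
eef_rot: [0.714, 0.699, 0.029, 0.032]
ft_force: [0.4, -1.1, -0.4]
width: 0.0255
time: 14.65
ee_pos: [0.5008, 0.3079, 0.2534]
eef_rot: [0.715, 0.698, 0.028, 0.032]
ft_force: [0.3, -0.9, -0.6]
width: 0.0256
[0.50104398 0.30840075 0.25412757]
```

View pics/w6.png

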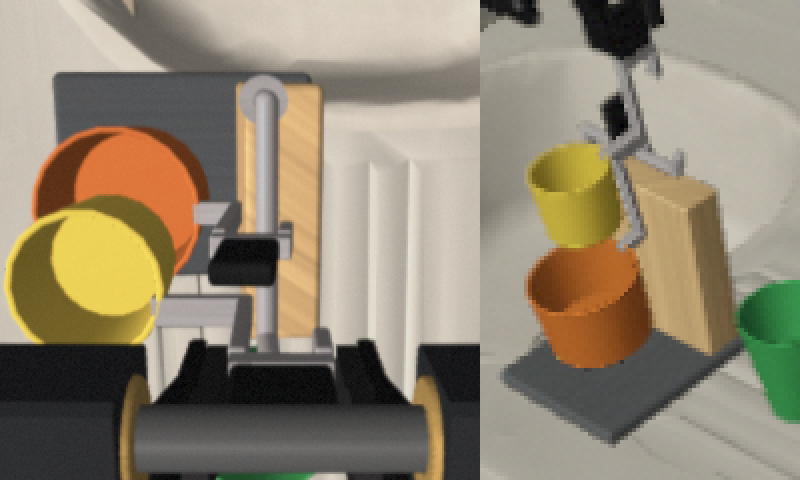

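The yellow cup is above the orange one, with the rod running between its leg and finger. I'm lowering in stages and watching the force.

```bash
python3 -m inch '{"translation":[[0,0,-0.1],[0,0.01,-0.2],[0,0.01,-0.3],[0,0.01,-0.4],[0,0.01,-0.5],[0,0.01,-0.5],[0,0.01,-0.5]],"rot":[[0,0,0],[0,0,0],[0,0,0],[0,0,0],[0,0,0],[0,0,0],[0,0,0]],"jaw":[0,0,0,0,0,0,0]}' && python3 -m inch '{"translation":[[0,0,-0.04],[0,0,-0.08],[0,0,-0.12],[0,0,-0.15],[0,0,-0.17],[0,0,-0.18],[0,0,-0.18],[0,0,-0.18]],"rot":[[0,0,0],[0,0,0],[0,0,0],[0,0,0],[0,0,0],[0,0,0],[0,0,0],[0,0,0]],"jaw":[0,0,0,0,0,0,0,0]}'
python3 - <<'E'
from h import *
im,C=cam('wrist'); s=r.read_state(); print(s['ee_pos'])
sc,_=cam('scene'); cv2.imwrite('pics/w7.png',np.hstack([im[100:340,180:420].repeat(2,0).repeat(2,1),sc[150:270,160:240].repeat(4,0).repeat(4,1)]))
E
```

```text
time: 15.45
ee_pos: [0.5006, 0.3096, 0.2037]
eef_rot: [0.714, 0.698, 0.029, 0.032]
ft_force: [-2.0, 0.0, -1.3]
width: 0.0256
time: 16.25
ee_pos: [0.5005, 0.3095, 0.1855]
eef_rot: [0.714, 0.698, 0.028, 0.032]
ft_force: [-0.9, -0.4, -2.1]
width: 0.0258
[0.500543   0.30947613 0.18555249]
```

View pics/w7.png

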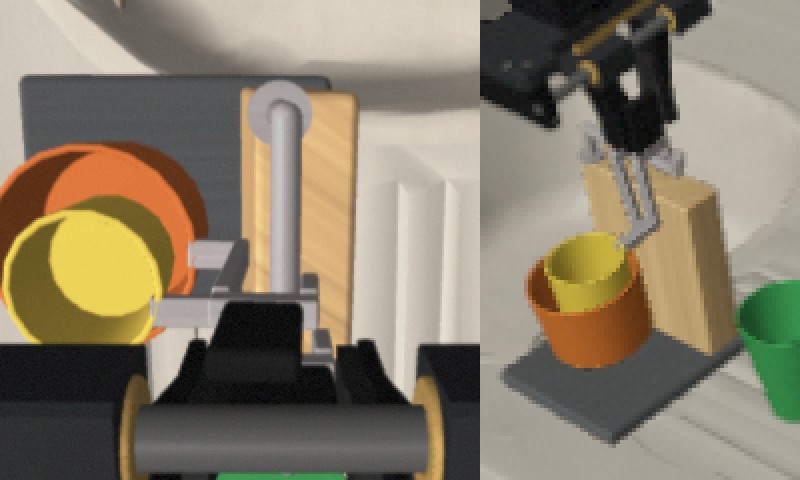

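The yellow cup is nested in the orange one and the notch is over the rod. I'm seating and releasing it.

```bash
python3 -m inch '{"translation":[[0,0,-0.01],[0,0,-0.02],[0,0,-0.025],[0,0,-0.025],[0,0,-0.025]],"rot":[[0,0,0],[0,0,0],[0,0,0],[0,0,0],[0,0,0]],"jaw":[0,0,0,0,0]}' && python3 -m inch '{"translation":[[0,0,0],[0,0,0],[0,0,0],[0,0,0],[0,0,0],[0,0,0],[0,0,0.2],[0,0,0.5],[0,0,0.8],[0,0,1],[0,0,1],[0,0,1]],"rot":[[0,0,0],[0,0,0],[0,0,0],[0,0,0],[0,0,0],[0,0,0],[0,0,0],[0,0,0],[0,0,0],[0,0,0],[0,0,0],[0,0,0]],"jaw":[28,31,35,40,44,44,44,44,44,44,44,44]}' && python3 -m inch '{"translation":[[0,-0.3,0.1],[0,-0.6,0.2],[0,-1,0.3],[0,-1,0.3],[0,-1,0.3]],"rot":[[0,0.04,0],[0,0.083,0],[0,0.083,0],[0,0.083,0],[0,0.083,0]],"jaw":[87,87,87,87,87]}'
python3 - <<'E'
from h import *
np.set_printoptions(precision=4,suppress=True)
im,C=cam('wrist'); s=r.read_state(); print(s['ee_pos'],s['eef_rot'])
sc,CS=cam('scene')
cv2.imwrite('pics/w8.png',np.hstack([im[20:340,160:480].repeat(1,0),cv2.resize(sc[140:300,180:400],None,fx=2,fy=2)]))
for n,i,c in (('w',im,C),('s',sc,CS)):
  for col in ('green','blue'):
    for st,ce,m in blobs(i,col,400): print(n,col,st,onz(c,[ce],.05)[0,:2])
E
```

```text
time: 16.85
ee_pos: [0.5006, 0.3096, 0.1835]
eef_rot: [0.714, 0.698, 0.029, 0.032]
ft_force: [-3.3, -0.9, 5.8]
width: 0.0256
time: 18.05
ee_pos: [0.5007, 0.3096, 0.2834]
eef_rot: [0.714, 0.698, 0.029, 0.032]
ft_force: [-0.6, -0.1, -0.6]
width: 0.044
time: 18.55
ee_pos: [0.5006, 0.2088, 0.3126]
eef_rot: [0.716, 0.699, -0.003, 0.001]
ft_force: [-0.2, 0.5, 1.1]
width: 0.0758
[0.5002 0.2101 0.3123] [ 0.7148  0.6993 -0.0027  0.001 ]
w green [ 295  179   61   60 2845] [0.5049 0.2013]
w green [ 304  253   57   50 2216] [0.5113 0.1119]
w green [ 305  337   54   31 1490] [0.5088 0.0114]
s green [224 220  26  35 675] [0.5045 0.2025]
s green [254 231  26  36 712] [0.511  0.1106]
s green [284 246  27  37 764] [0.5088 0.0149]
s blue [316 259  28  38 808] [ 0.5124 -0.0746]
```

View pics/w8.png

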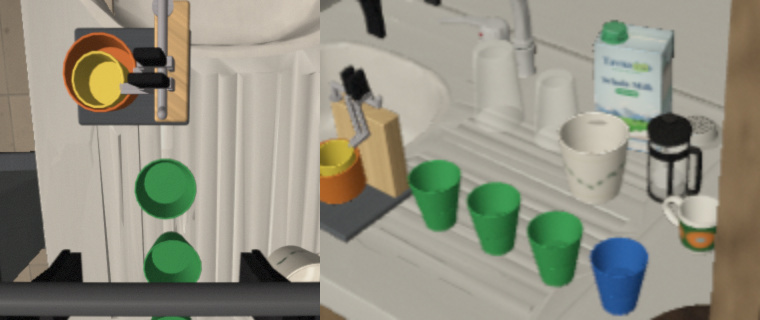

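Both scoops hang nested, with the yellow cup inside the orange. I'm starting the beakers by measuring the rims and the mug's edge, then moving along towards blue.

```bash
cat >> h.py <<'E'
def rims(im,C,z=.075,cols=('green','blue')):
    o=-C[2].T@C[3]; out=[]
    for c in cols:
        for st,ce,m in blobs(im,c,900):
            cn=max(cv2.findContours(m.astype(np.uint8),0,1)[0],key=cv2.contourArea)
            (x,y),R=cv2.minEnclosingCircle((onz(C,cv2.convexHull(cn)[:,0],z)[:,:2]*1000).astype(np.float32))
            out.append((c,st.tolist(),round(x,1),round(y,1),round(R,1)))
    return out
E
python3 - <<'E'
from h import *
np.set_printoptions(precision=4,suppress=True)
im,C=cam('wrist'); print(*rims(im,C),sep='\n')
print('mug left',onz(C,[[428,280],[433,270]],.09)[:,:2])
sc,CS=cam('scene'); print('mug,press,cup',onz(CS,[[300,200],[346,225],[357,240]],.04)[:,:2])
sd,CD=cam('side'); print('green4',onz(CD,[[430,328]],.04))
E
python3 -m inch '{"translation":[[0.1,-0.4,0],[0.1,-0.8,0],[0.1,-1,0],[0.1,-1,0]],"rot":[[0,0,0.02],[0,0,0.02],[0,0,0.02],[0,0,0.02]],"jaw":[87,87,87,87]}' && python3 -m inch '{"translation":[[0,-0.4,0],[0,-0.8,0],[0,-1,0],[0,-1,0]],"rot":[[0,0,0],[0,0,0],[0,0,0],[0,0,0]],"jaw":[87,87,87,87]}' 
python3 - <<'E'
from h import *
im,C=cam('wrist'); print(r.read_state()['ee_pos']);print(*rims(im,C),sep='\n')
E
python3 -m inch '{"translation":[[0,-0.4,0],[0,-0.8,0],[0,-1,0],[0,-1,0]],"rot":[[0,0,0],[0,0,0],[0,0,0],[0,0,0]],"jaw":[87,87,87,87]}'
python3 - <<'E'
from h import *
im,C=cam('wrist'); print(r.read_state()['ee_pos']);print(*rims(im,C),sep='\n')
E
python3 -m inch '{"translation":[[0,-0.4,0],[0,-0.8,0],[0,-1,0],[0,-1,0]],"rot":[[0,0,0],[0,0,0],[0,0,0],[0,0,0]],"jaw":[87,87,87,87]}'
python3 - <<'E'
from h import *
im,C=cam('wrist'); print(r.read_state()['ee_pos']);print(*rims(im,C),sep='\n');cv2.imwrite('pics/w9.png',im)
E
```

```text
('green', [296, 181, 61, 60, 2848], 504.8, 205.4, 33.2)
('green', [304, 254, 57, 49, 2146], 511.0, 120.4, 36.1)
('green', [305, 337, 54, 31, 1471], 508.8, 24.7, 34.9)
mug left [[0.6161 0.1285]
 [0.621  0.1401]]
mug,press,cup [[ 0.7308  0.1743]
 [ 0.7071  0.0056]
 [ 0.6707 -0.0514]]
green4 [[ 0.4215 -0.3442  0.04  ]]
time: 19.2
ee_pos: [0.5105, 0.1077, 0.3127]
eef_rot: [0.708, 0.706, -0.003, 0.002]
ft_force: [1.1, 0.3, 0.3]
width: 0.0869
time: 19.6
ee_pos: [0.5106, 0.0056, 0.3128]
eef_rot: [0.71, 0.705, -0.003, 0.002]
ft_force: [0.1, 0.3, -0.5]
width: 0.0871
[0.51062407 0.0078506  0.31263867]
('green', [280, 0, 68, 43, 2171], 505.0, 200.9, 32.5)
('green', [289, 66, 64, 68, 3471], 511.0, 113.8, 33.0)
('green', [289, 164, 61, 61, 2926], 508.8, 17.9, 33.0)
('blue', [294, 240, 58, 60, 2614], 512.0, -68.8, 36.2)
time: 20.05
ee_pos: [0.5108, -0.0933, 0.3126]
eef_rot: [0.709, 0.705, -0.003, 0.002]
ft_force: [-0.0, 0.9, -0.9]
width: 0.0865
[ 0.51096783 -0.09115573  0.31241685]
('green', [287, 0, 67, 36, 1662], 511.3, 105.8, 31.7)
('green', [286, 63, 65, 68, 3487], 508.9, 17.8, 33.0)
('blue', [291, 156, 62, 61, 2981], 511.8, -72.4, 33.1)
time: 20.5
ee_pos: [0.5112, -0.1916, 0.3121]
eef_rot: [0.709, 0.705, -0.003, 0.001]
ft_force: [-0.5, 0.3, 0.3]
width: 0.0869
[ 0.5116284  -0.18967527  0.31202667]
('green', [285, 0, 66, 33, 1491], 508.9, 7.7, 31.1)
('green', [211, 336, 50, 30, 1212], 406.3, -361.1, 32.2)
('blue', [289, 54, 66, 69, 3570], 511.9, -72.4, 33.1)
```

View pics/w9.png

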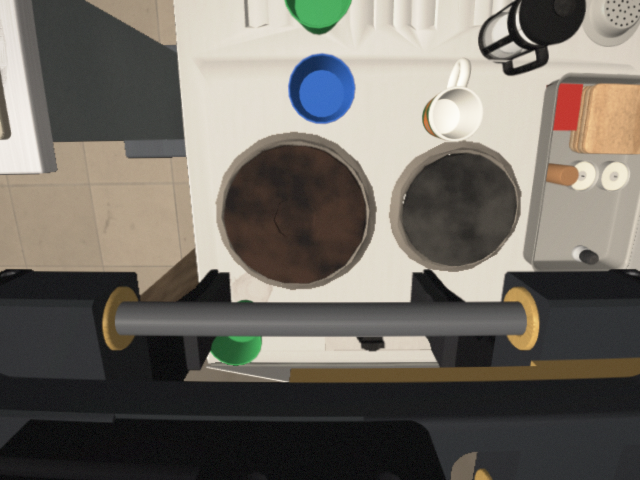

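Blue is at (0.512,-0.072) and its rim is clear. The fourth green beaker is partly hidden at (236,345), near (0.41,-0.36), with the wall just beyond. I'm moving over it to measure.

```bash
python3 -m inch '{"translation":[[-0.3,-0.3,0],[-0.6,-0.6,0],[-1,-1,0],[-1,-1,0],[-1,-1,0]],"rot":[[0,0,0],[0,0,0],[0,0,0],[0,0,0],[0,0,0]],"jaw":[87,87,87,87,87]}' && python3 -m inch '{"translation":[[0,-0.2,0],[0,-0.4,0],[0,-0.55,0],[0,-0.55,0],[0,-0.55,0]],"rot":[[0,0,0],[0,0,0],[0,0,0],[0,0,0],[0,0,0]],"jaw":[87,87,87,87,87]}'
python3 - <<'E'
from h import *
im,C=cam('wrist'); s=r.read_state();print(s['ee_pos'],Ro.from_quat(s['eef_rot']).as_matrix().round(3));print(*rims(im,C),sep='\n')
E
```

```text
time: 21.05
ee_pos: [0.4121, -0.2885, 0.3123]
eef_rot: [0.708, 0.706, -0.002, 0.001]
ft_force: [0.3, 0.8, -0.3]
width: 0.0871
time: 21.55
ee_pos: [0.4138, -0.3413, 0.3118]
eef_rot: [0.707, 0.707, -0.002, 0.001]
ft_force: [1.4, 0.8, 0.2]
width: 0.087
[ 0.41357272 -0.34131759  0.31188518] [[-0.     1.    -0.002]
 [ 1.     0.    -0.004]
 [-0.004 -0.002 -1.   ]]
('green', [283, 191, 60, 59, 2786], 404.3, -356.9, 33.0)
```

```bash
python3 -m inch '{"translation":[[-0.093,-0.156,-0.2],[-0.093,-0.156,-0.5],[-0.093,-0.156,-0.8],[-0.093,-0.156,-1],[-0.093,-0.156,-1]],"rot":[[0,0,0],[0,0,0],[0,0,0],[0,0,0],[0,0,0]],"jaw":[87,87,87,87,87]}' && python3 -m inch '{"translation":[[0,0,-0.3],[0,0,-0.6],[0,0,-0.9],[0,0,-1],[0,0,-1],[0,0,-1]],"rot":[[0,0,0],[0,0,0],[0,0,0],[0,0,0],[0,0,0],[0,0,0]],"jaw":[87,87,87,87,87,87]}' && python3 -m inch '{"translation":[[0,0,-0.2],[0,0,-0.4],[0,0,-0.57],[0,0,-0.57],[0,0,-0.57],[0,0,-0.57]],"rot":[[0,0,0],[0,0,0],[0,0,0],[0,0,0],[0,0,0],[0,0,0]],"jaw":[87,87,87,87,87,87]}' && python3 -m inch '{"translation":[[0,0,0],[0,0,0],[0,0,0],[0,0,0],[0,0,0],[0,0,0],[0,0,0],[0,0,0]],"rot":[[0,0,0],[0,0,0],[0,0,0],[0,0,0],[0,0,0],[0,0,0],[0,0,0],[0,0,0]],"jaw":[50,50,50,50,50,50,50,50]}' 12
```

```text
time: 22.1
ee_pos: [0.4042, -0.3543, 0.2096]
eef_rot: [0.706, 0.708, -0.002, -0.001]
ft_force: [0.2, 0.5, 0.1]
width: 0.0868
time: 22.7
ee_pos: [0.4051, -0.3546, 0.1112]
eef_rot: [0.706, 0.708, -0.002, -0.001]
ft_force: [0.3, -0.5, 0.0]
width: 0.0871
time: 23.3
ee_pos: [0.406, -0.3553, 0.0558]
eef_rot: [0.706, 0.708, -0.002, 0.001]
ft_force: [0.6, 0.5, -0.6]
width: 0.0872
time: 24.1
ee_pos: [0.4061, -0.3555, 0.056]
eef_rot: [0.706, 0.708, -0.002, 0.001]
ft_force: [-0.9, -0.1, 5.8]
width: 0.0656
```

```bash
python3 -m inch '{"translation":[[0,0,0.1],[0,0,0.3],[0,0,0.6],[0,0,0.9],[0,0,1],[0,0,1],[0,0,1]],"rot":[[0,0,0],[0,0,0],[0,0,0],[0,0,0],[0,0,0],[0,0,0],[0,0,0]],"jaw":[50,50,50,50,50,50,50]}' && python3 -m inch '{"translation":[[0.1,0.1,0.2],[0.4,0.4,0.5],[0.7,0.7,0.7],[0.95,1,0.7],[0.95,1,0.7],[0.95,1,0.7]],"rot":[[0,0,0],[0,0,0],[0,0,0],[0,0,0],[0,0,0],[0,0,0]],"jaw":[50,50,50,50,50,50]}' && python3 -m inch '{"translation":[[0.1,0.2,0],[0.1,0.5,0],[0.1,0.8,0],[0.1,1,0],[0.1,1,0],[0.1,1,0]],"rot":[[0,0,0],[0,0,0],[0,0,0],[0,0,0],[0,0,0],[0,0,0]],"jaw":[50,50,50,50,50,50]}' && python3 -m inch '{"translation":[[0,0.2,0],[0,0.5,0],[0,0.8,0],[0,0.83,0],[0,0.83,0],[0,0.83,0]],"rot":[[0,0,0],[0,0,0],[0,0,0],[0,0,0],[0,0,0],[0,0,0]],"jaw":[50,50,50,50,50,50]}'
python3 - <<'E'
from h import *
im,C=cam('wrist'); s=r.read_state();print(s['ee_pos'],s['eef_rot'],s['width']);print(*rims(im,C,s['ee_pos'][2]+.019),sep='\n')
sc,CS=cam('scene');print(*[(c,b[0],b[1]) for c in ('green','blue') for b in blobs(sc,c,200)],sep='\n')
cv2.imwrite('pics/w10.png',np.hstack([im[120:440,160:480],cv2.resize(sc[180:300,240:390],None,fx=8/3,fy=8/3)]))
E
```

```text
time: 24.8
ee_pos: [0.4059, -0.3548, 0.1551]
eef_rot: [0.706, 0.708, -0.002, 0.0]
ft_force: [0.6, 0.9, -0.8]
width: 0.0656
time: 25.4
ee_pos: [0.5007, -0.2539, 0.2234]
eef_rot: [0.705, 0.709, -0.003, -0.001]
ft_force: [-0.3, -0.1, -0.6]
width: 0.0653
time: 26.0
ee_pos: [0.5098, -0.155, 0.2228]
eef_rot: [0.706, 0.709, -0.003, -0.001]
ft_force: [0.6, -0.1, -0.8]
width: 0.0657
time: 26.6
ee_pos: [0.5095, -0.0743, 0.2227]
eef_rot: [0.707, 0.708, -0.003, -0.001]
ft_force: [-0.6, -0.1, -0.2]
width: 0.0655
[ 0.50958882 -0.07419753  0.22273279] [ 0.70660427  0.70759996 -0.00338587 -0.00111158] 0.06585167603015933
('green', [286, 0, 77, 33, 1676], 510.6, 40.5, 12.4)
('green', [280, 67, 84, 88, 5823], 509.7, 5.8, 14.6)
('green', [240, 232, 160, 71, 7561], 509.1, -65.5, 31.5)
('green', [239, 336, 161, 32, 4624], 508.9, -82.5, 32.7)
('blue', [286, 185, 78, 62, 3405], 511.0, -34.0, 14.7)
('green', array([320, 202,  26,  42, 724], dtype=int32), array([332.48756906, 223.29281768]))
('green', array([224, 220,  26,  35, 676], dtype=int32), array([237.8239645 , 235.70414201]))
('green', array([254, 231,  26,  36, 712], dtype=int32), array([267.19101124, 247.41853933]))
('green', array([284, 246,  27,  37, 761], dtype=int32), array([297.45466491, 262.39421813]))
('blue', array([316, 259,  28,  38, 807], dtype=int32), array([329.20446097, 276.03469641]))
```

View pics/w10.png

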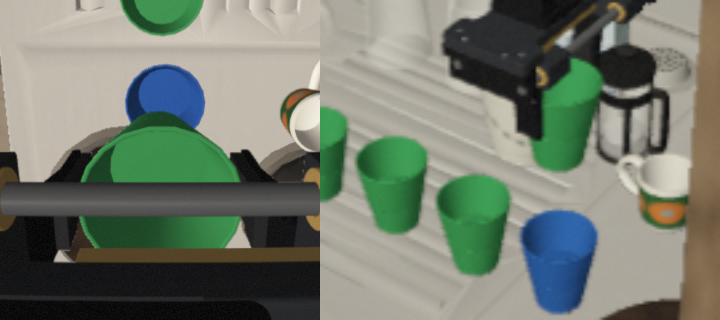

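The green beaker is held upright, with its rim spanning columns 239–400 and rows about 247–368. Blue is clear below at (325,215).

```bash
python3 - <<'E'
from h import *
im,C=cam('wrist'); s=r.read_state();print(s['ee_pos']); z=s['ee_pos'][2]+.019
print(onz(C,[[239.5,305],[400,305],[320,368],[320,247]],z)[:,:2])
E
```

```text
[ 0.50967492 -0.07357746  0.2227768 ]
[[ 0.47735144 -0.06684412]
 [ 0.54112683 -0.06660782]
 [ 0.5093962  -0.09560058]
 [ 0.50938451 -0.04265855]]
```

```bash
python3 -m inch '{"translation":[[0.026,0.03,-0.1],[0.026,0.03,-0.3],[0.026,0.03,-0.6],[0.026,0.03,-0.8],[0.026,0.03,-0.88],[0.026,0.03,-0.88],[0.026,0.03,-0.88]],"rot":[[0,0,0],[0,0,0],[0,0,0],[0,0,0],[0,0,0],[0,0,0],[0,0,0]],"jaw":[50,50,50,50,50,50,50]}' && python3 -m inch '{"translation":[[0,0,-0.05],[0,0,-0.1],[0,0,-0.15],[0,0,-0.2],[0,0,-0.25],[0,0,-0.3],[0,0,-0.35],[0,0,-0.38],[0,0,-0.38],[0,0,-0.38]],"rot":[[0,0,0],[0,0,0],[0,0,0],[0,0,0],[0,0,0],[0,0,0],[0,0,0],[0,0,0],[0,0,0],[0,0,0]],"jaw":[50,50,50,50,50,50,50,50,50,50]}'
```

```text
time: 27.45
ee_pos: [0.5128, -0.0708, 0.1354]
eef_rot: [0.706, 0.708, -0.003, -0.001]
ft_force: [0.0, -0.8, -1.8]
width: 0.066
time: 28.45
ee_pos: [0.5128, -0.0709, 0.0975]
eef_rot: [0.707, 0.708, -0.003, -0.001]
ft_force: [0.6, 0.4, -0.1]
width: 0.0659
```

```bash
python3 -m inch '{"translation":[[0,0,-0.015],[0,0,-0.03],[0,0,-0.045],[0,0,-0.055],[0,0,-0.06],[0,0,-0.06]],"rot":[[0,0,0],[0,0,0],[0,0,0],[0,0,0],[0,0,0],[0,0,0]],"jaw":[50,50,50,50,50,50]}' && python3 -m inch '{"translation":[[0,0,0],[0,0,0],[0,0,0],[0,0,0],[0,0,0],[0,0,0],[0,0,0],[0,0,0]],"rot":[[0,0,0],[0,0,0],[0,0,0],[0,0,0],[0,0,0],[0,0,0],[0,0,0],[0,0,0]],"jaw":[67,69,72,75,80,87,87,87]}' && python3 -m inch '{"translation":[[0,0,0.2],[0,0,0.5],[0,0,0.8],[0,0,1],[0,0,1]],"rot":[[0,0,0],[0,0,0],[0,0,0],[0,0,0],[0,0,0]],"jaw":[87,87,87,87,87]}' && python3 -m inch '{"translation":[[0,-0.1,0.3],[0,-0.2,0.6],[0,-0.2,0.9],[0,-0.2,0.9],[0,-0.2,0.9]],"rot":[[0,0,0],[0,0,0],[0,0,0],[0,0,0],[0,0,0]],"jaw":[87,87,87,87,87]}'
python3 - <<'E'
from h import *
im,C=cam('wrist'); s=r.read_state();print(s['ee_pos'],s['width']);print(*rims(im,C,.075),sep='\n');print('z110');print(*rims(im,C,.110),sep='\n')
sc,CS=cam('scene');print(*[(c,b[0],b[1].round()) for c in ('green','blue') for b in blobs(sc,c,200)],sep='\n')
print(proj(CS,[[.512,-.0724,.110],[.512,-.0724,0]]))
E
```

```text
time: 29.05
ee_pos: [0.5128, -0.0709, 0.0914]
eef_rot: [0.707, 0.708, -0.003, -0.001]
ft_force: [-0.2, 0.3, -1.0]
width: 0.066
time: 29.85
ee_pos: [0.5128, -0.0709, 0.0914]
eef_rot: [0.707, 0.708, -0.003, -0.001]
ft_force: [-0.9, -0.4, -0.6]
width: 0.0864
time: 30.35
ee_pos: [0.5142, -0.0711, 0.194]
eef_rot: [0.707, 0.708, -0.001, 0.0]
ft_force: [0.5, -0.2, -0.2]
width: 0.0874
time: 30.85
ee_pos: [0.5142, -0.0909, 0.2835]
eef_rot: [0.706, 0.708, -0.001, 0.0]
ft_force: [0.1, -0.8, -0.5]
width: 0.087
[ 0.5138759  -0.09079382  0.28283283] 0.08703759364199537
('green', [284, 0, 68, 33, 1488], 511.1, 99.7, 29.8)
('green', [281, 61, 70, 74, 4077], 508.7, 17.4, 33.0)
('green', [281, 162, 73, 74, 4233], 510.3, -78.7, 37.3)
z110
('green', [284, 0, 68, 33, 1488], 511.4, 88.0, 26.9)
('green', [281, 61, 70, 74, 4077], 509.2, 13.7, 29.8)
('green', [281, 162, 73, 74, 4233], 510.7, -73.0, 33.7)
('green', array([225, 220,  25,  35, 673], dtype=int32), array([238., 236.]))
('green', array([254, 231,  26,  36, 709], dtype=int32), array([267., 247.]))
('green', array([284, 246,  27,  37, 762], dtype=int32), array([297., 262.]))
('green', array([315, 248,  29,  30, 702], dtype=int32), array([329., 262.]))
('blue', array([318, 275,  24,  22, 371], dtype=int32), array([329., 285.]))
[[328.18682409 256.3071416 ]
 [328.4177269  291.12987016]]
```

The first green beaker sits in blue at the right height. Next is green c at (0.509,0.018).

```bash
python3 -m inch '{"translation":[[-0.03,0.4,0],[-0.03,0.8,0],[-0.03,1,-0.1],[-0.03,1,-0.4],[-0.03,1,-0.8],[-0.03,1,-1],[-0.03,1,-1]],"rot":[[0,0,0],[0,0,0],[0,0,0],[0,0,0],[0,0,0],[0,0,0],[0,0,0]],"jaw":[87,87,87,87,87,87,87]}' && python3 -m inch '{"translation":[[0,0.08,0],[0,0.08,-0.3],[0,0.08,-0.6],[0,0.08,-0.8],[0,0.08,-0.8],[0,0.08,-0.8]],"rot":[[0,0,0],[0,0,0],[0,0,0],[0,0,0],[0,0,0],[0,0,0]],"jaw":[87,87,87,87,87,87]}' && python3 -m inch '{"translation":[[0,0,-0.2],[0,0,-0.4],[0,0,-0.47],[0,0,-0.47],[0,0,-0.47]],"rot":[[0,0,0],[0,0,0],[0,0,0],[0,0,0],[0,0,0]],"jaw":[87,87,87,87,87]}' && python3 -m inch '{"translation":[[0,0,0],[0,0,0],[0,0,0],[0,0,0],[0,0,0],[0,0,0],[0,0,0],[0,0,0]],"rot":[[0,0,0],[0,0,0],[0,0,0],[0,0,0],[0,0,0],[0,0,0],[0,0,0],[0,0,0]],"jaw":[50,50,50,50,50,50,50,50]}' 12
```

```text
time: 31.65
ee_pos: [0.5083, 0.0091, 0.179]
eef_rot: [0.706, 0.708, -0.005, -0.002]
ft_force: [1.0, -0.2, 0.5]
width: 0.087
time: 32.25
ee_pos: [0.5089, 0.0176, 0.1002]
eef_rot: [0.706, 0.708, -0.005, -0.001]
ft_force: [0.7, -0.3, 0.0]
width: 0.0875
time: 32.75
ee_pos: [0.5098, 0.0176, 0.0545]
eef_rot: [0.706, 0.708, -0.004, -0.001]
ft_force: [0.7, 0.5, 1.3]
width: 0.0871
time: 33.55
ee_pos: [0.5099, 0.0176, 0.0546]
eef_rot: [0.706, 0.708, -0.004, -0.001]
ft_force: [-1.8, -0.2, 5.6]
width: 0.0643
```

```bash
python3 -m inch '{"translation":[[0,0,0.1],[0,0,0.3],[0,0,0.6],[0,0,0.9],[0,0,1],[0,0,1],[0,0,1]],"rot":[[0,0,0],[0,0,0],[0,0,0],[0,0,0],[0,0,0],[0,0,0],[0,0,0]],"jaw":[50,50,50,50,50,50,50]}' && python3 -m inch '{"translation":[[0,0,0.3],[0,-0.1,0.5],[0.03,-0.3,0.5],[0.03,-0.6,0.5],[0.03,-0.9,0.5],[0.03,-0.9,0.5],[0.03,-0.9,0.5]],"rot":[[0,0,0],[0,0,0],[0,0,0],[0,0,0],[0,0,0],[0,0,0],[0,0,0]],"jaw":[50,50,50,50,50,50,50]}'
```

```text
time: 34.25
ee_pos: [0.5093, 0.0178, 0.1537]
eef_rot: [0.706, 0.708, -0.004, -0.001]
ft_force: [-0.3, 0.2, -1.1]
width: 0.064
time: 34.95
ee_pos: [0.5116, -0.0725, 0.2025]
eef_rot: [0.707, 0.707, -0.005, -0.002]
ft_force: [-0.7, 1.2, -0.8]
width: 0.0639
```

```bash
python3 -m inch '{"translation":[[0.015,0,-0.1],[0.015,0,-0.2],[0.015,0,-0.3],[0.015,0,-0.35],[0.015,0,-0.4],[0.015,0,-0.45],[0.015,0,-0.5],[0.015,0,-0.55],[0.015,0,-0.6],[0.015,0,-0.65],[0.015,0,-0.7],[0.015,0,-0.73],[0.015,0,-0.73],[0.015,0,-0.73]],"rot":[[0,0,0],[0,0,0],[0,0,0],[0,0,0],[0,0,0],[0,0,0],[0,0,0],[0,0,0],[0,0,0],[0,0,0],[0,0,0],[0,0,0],[0,0,0],[0,0,0]],"jaw":[50,50,50,50,50,50,50,50,50,50,50,50,50,50]}'
```

```text
time: 36.35
ee_pos: [0.5132, -0.0726, 0.1295]
eef_rot: [0.707, 0.707, -0.005, -0.002]
ft_force: [-0.1, -0.2, -1.4]
width: 0.064
```

```bash
python3 -m inch '{"translation":[[0,0,-0.015],[0,0,-0.03],[0,0,-0.04],[0,0,-0.045],[0,0,-0.045],[0,0,-0.045]],"rot":[[0,0,0],[0,0,0],[0,0,0],[0,0,0],[0,0,0],[0,0,0]],"jaw":[50,50,50,50,50,50]}' && python3 -m inch '{"translation":[[0,0,0],[0,0,0],[0,0,0],[0,0,0],[0,0,0],[0,0,0],[0,0,0],[0,0,0]],"rot":[[0,0,0],[0,0,0],[0,0,0],[0,0,0],[0,0,0],[0,0,0],[0,0,0],[0,0,0]],"jaw":[66,69,72,75,80,87,87,87]}' && python3 -m inch '{"translation":[[0,0,0.2],[0,0,0.5],[0,0,0.8],[0,0,1],[0,0,1]],"rot":[[0,0,0],[0,0,0],[0,0,0],[0,0,0],[0,0,0]],"jaw":[87,87,87,87,87]}' && python3 -m inch '{"translation":[[0,0.2,0.4],[0,0.5,0.8],[0,0.9,0.8],[0,1,0.8],[0,1,0.8]],"rot":[[0,0,0],[0,0,0],[0,0,0],[0,0,0],[0,0,0]],"jaw":[87,87,87,87,87]}'
python3 - <<'E'
from h import *
im,C=cam('wrist'); s=r.read_state();print(s['ee_pos'],s['width']);print(*rims(im,C,.075),sep='\n')
sc,CS=cam('scene');print(*[(c,b[0],b[1].round()) for c in ('green','blue') for b in blobs(sc,c,200)],sep='\n')
print(proj(CS,[[.512,-.0724,.145],[.512,-.0724,0]]))
E
```

```text
time: 36.95
ee_pos: [0.5132, -0.0725, 0.1251]
eef_rot: [0.707, 0.707, -0.005, -0.002]
ft_force: [0.4, -0.4, -0.6]
width: 0.0639
time: 37.75
ee_pos: [0.5132, -0.0726, 0.1251]
eef_rot: [0.707, 0.707, -0.005, -0.002]
ft_force: [-0.4, 0.7, -0.5]
width: 0.0861
time: 38.25
ee_pos: [0.5146, -0.0728, 0.2277]
eef_rot: [0.707, 0.707, -0.003, -0.001]
ft_force: [0.5, 0.0, 0.7]
width: 0.0874
time: 38.75
ee_pos: [0.5142, 0.0292, 0.3066]
eef_rot: [0.705, 0.709, -0.004, -0.001]
ft_force: [-0.1, -0.1, 0.1]
width: 0.087
[0.51422747 0.02721828 0.30664724] 0.08699683443098928
('green', [280, 0, 68, 65, 3686], 505.3, 204.3, 33.2)
('green', [288, 92, 64, 67, 3437], 510.9, 113.0, 33.0)
('green', [289, 271, 60, 32, 1376], 510.6, -76.0, 34.1)
('green', [288, 337, 63, 21, 976], 511.2, -128.0, 36.7)
('green', array([225, 220,  25,  35, 677], dtype=int32), array([238., 236.]))
('green', array([254, 231,  26,  36, 708], dtype=int32), array([267., 247.]))
('green', array([ 315,  236,   29,   42, 1042], dtype=int32), array([329., 256.]))
('blue', array([318, 275,  24,  22, 371], dtype=int32), array([329., 285.]))
[[328.10568572 244.34689996]
 [328.4177269  291.12987016]]
```

```bash
python3 -m inch '{"translation":[[0,0.4,0],[0,0.8,-0.1],[0,0.86,-0.3],[0,0.86,-0.7],[0,0.86,-1],[0,0.86,-1],[0,0.86,-1]],"rot":[[0,0,0],[0,0,0],[0,0,0],[0,0,0],[0,0,0],[0,0,0],[0,0,0]],"jaw":[87,87,87,87,87,87,87]}' && python3 -m inch '{"translation":[[0,0,-0.2],[0,0,-0.5],[0,0,-0.8],[0,0,-1],[0,0,-1],[0,0,-1]],"rot":[[0,0,0],[0,0,0],[0,0,0],[0,0,0],[0,0,0],[0,0,0]],"jaw":[87,87,87,87,87,87]}' && python3 -m inch '{"translation":[[0,0,-0.2],[0,0,-0.4],[0,0,-0.52],[0,0,-0.52],[0,0,-0.52]],"rot":[[0,0,0],[0,0,0],[0,0,0],[0,0,0],[0,0,0]],"jaw":[87,87,87,87,87]}' && python3 -m inch '{"translation":[[0,0,0],[0,0,0],[0,0,0],[0,0,0],[0,0,0],[0,0,0],[0,0,0],[0,0,0]],"rot":[[0,0,0],[0,0,0],[0,0,0],[0,0,0],[0,0,0],[0,0,0],[0,0,0],[0,0,0]],"jaw":[50,50,50,50,50,50,50,50]}' 12
```

```text
time: 39.55
ee_pos: [0.5145, 0.1106, 0.2073]
eef_rot: [0.708, 0.706, -0.004, -0.001]
ft_force: [-0.1, -0.5, 1.0]
width: 0.0867
time: 40.15
ee_pos: [0.5158, 0.1105, 0.1092]
eef_rot: [0.708, 0.706, -0.004, -0.0]
ft_force: [0.6, 0.5, 0.1]
width: 0.0872
time: 40.65
ee_pos: [0.5165, 0.1106, 0.0584]
eef_rot: [0.708, 0.706, -0.003, 0.0]
ft_force: [0.4, -0.1, -0.5]
width: 0.0866
time: 41.45
ee_pos: [0.5166, 0.1107, 0.0587]
eef_rot: [0.708, 0.706, -0.003, -0.0]
ft_force: [-1.5, 0.1, 6.1]
width: 0.0659
```

```bash
python3 -m inch '{"translation":[[0,0,0.1],[0,0,0.3],[0,0,0.6],[0,0,0.9],[0,0,1],[0,0,1],[0,0,1]],"rot":[[0,0,0],[0,0,0],[0,0,0],[0,0,0],[0,0,0],[0,0,0],[0,0,0]],"jaw":[50,50,50,50,50,50,50]}' && python3 -m inch '{"translation":[[0,0,0.3],[0,-0.1,0.6],[-0.03,-0.3,0.85],[-0.03,-0.6,0.85],[-0.03,-0.9,0.85],[-0.03,-0.95,0.85],[-0.03,-0.95,0.85]],"rot":[[0,0,0],[0,0,0],[0,0,0],[0,0,0],[0,0,0],[0,0,0],[0,0,0]],"jaw":[50,50,50,50,50,50,50]}' && python3 -m inch '{"translation":[[0,-0.2,0],[0,-0.5,0],[0,-0.8,0],[0,-0.905,0],[0,-0.905,0],[0,-0.905,0]],"rot":[[0,0,0],[0,0,0],[0,0,0],[0,0,0],[0,0,0],[0,0,0]],"jaw":[50,50,50,50,50,50]}'
python3 - <<'E'
from h import *
im,C=cam('wrist'); s=r.read_state();print(s['ee_pos']); z=s['ee_pos'][2]+.0163
m=mask(im,'green'); 
for row in (255,265,275,285): 
    x=np.flatnonzero(m[row]); print(row,x.min(),x.max(),onz(C,[[x.min(),row],[x.max(),row]],z)[:,:2].tolist())
# rim chord -> centre y from R=34
E
```

```text
time: 42.15
ee_pos: [0.5161, 0.1107, 0.1578]
eef_rot: [0.708, 0.706, -0.003, -0.0]
ft_force: [-0.8, -0.8, -1.1]
width: 0.0661
time: 42.85
ee_pos: [0.5126, 0.0148, 0.2416]
eef_rot: [0.709, 0.705, -0.004, -0.001]
ft_force: [-1.0, 0.6, -0.7]
width: 0.0663
time: 43.45
ee_pos: [0.5127, -0.0739, 0.2411]
eef_rot: [0.708, 0.706, -0.004, -0.001]
ft_force: [-0.5, -0.3, -0.1]
width: 0.0656
[ 0.51271546 -0.07367629  0.24118746]
255 263 378 [[0.49038251714125697, -0.046599105561911075], [0.5350943086335189, -0.04666905005317565]]
265 254 386 [[0.48664339334434153, -0.05072119499661214], [0.5383871186929707, -0.05078921872642564]]
275 245 395 [[0.482836299823974, -0.05491574615359228], [0.5421322750311988, -0.0549790696299336]]
285 241 398 [[0.480969259736265, -0.05918173753245684], [0.5435492265660513, -0.059231652823501096]]
```

```bash
python3 -m inch '{"translation":[[-0.005,-0.01,-0.1],[-0.005,-0.01,-0.2],[-0.005,-0.01,-0.3],[-0.005,-0.01,-0.35],[-0.005,-0.01,-0.4],[-0.005,-0.01,-0.45],[-0.005,-0.01,-0.5],[-0.005,-0.01,-0.55],[-0.005,-0.01,-0.6],[-0.005,-0.01,-0.65],[-0.005,-0.01,-0.7],[-0.005,-0.01,-0.73],[-0.005,-0.01,-0.73],[-0.005,-0.01,-0.73]],"rot":[[0,0,0],[0,0,0],[0,0,0],[0,0,0],[0,0,0],[0,0,0],[0,0,0],[0,0,0],[0,0,0],[0,0,0],[0,0,0],[0,0,0],[0,0,0],[0,0,0]],"jaw":[50,50,50,50,50,50,50,50,50,50,50,50,50,50]}'
```

```text
time: 44.9
ee_pos: [0.5123, -0.0747, 0.1683]
eef_rot: [0.708, 0.706, -0.004, -0.001]
ft_force: [-0.8, 0.0, -1.5]
width: 0.066
```

```bash
python3 -m inch '{"translation":[[0,0,-0.015],[0,0,-0.03],[0,0,-0.04],[0,0,-0.045],[0,0,-0.045],[0,0,-0.045]],"rot":[[0,0,0],[0,0,0],[0,0,0],[0,0,0],[0,0,0],[0,0,0]],"jaw":[50,50,50,50,50,50]}' && python3 -m inch '{"translation":[[0,0,0],[0,0,0],[0,0,0],[0,0,0],[0,0,0],[0,0,0],[0,0,0],[0,0,0]],"rot":[[0,0,0],[0,0,0],[0,0,0],[0,0,0],[0,0,0],[0,0,0],[0,0,0],[0,0,0]],"jaw":[68,70,72,75,80,87,87,87]}' && python3 -m inch '{"translation":[[0,0,0.2],[0,0,0.5],[0,0,0.8],[0,0,1],[0,0,1]],"rot":[[0,0,0],[0,0,0],[0,0,0],[0,0,0],[0,0,0]],"jaw":[87,87,87,87,87]}' && python3 -m inch '{"translation":[[0,0.2,0.2],[0,0.5,0.4],[0,0.9,0.4],[0,1,0.4],[0,1,0.4]],"rot":[[0,0,0],[0,0,0],[0,0,0],[0,0,0],[0,0,0]],"jaw":[87,87,87,87,87]}' && python3 -m inch '{"translation":[[0,0.3,0],[0,0.6,0],[0,0.9,0],[0,1,0],[0,1,0]],"rot":[[0,0,0],[0,0,0],[0,0,0],[0,0,0],[0,0,0]],"jaw":[87,87,87,87,87]}'
python3 - <<'E'
from h import *
im,C=cam('wrist'); s=r.read_state();print(s['ee_pos'],s['width']);print(*rims(im,C,.075),sep='\n')
sc,CS=cam('scene');print(*[(c,b[0],b[1].round()) for c in ('green','blue') for b in blobs(sc,c,200)],sep='\n')
print(proj(CS,[[.512,-.0724,.180],[.512,-.0724,0]]))
E
```

```text
time: 45.5
ee_pos: [0.5126, -0.0747, 0.164]
eef_rot: [0.708, 0.706, -0.004, -0.001]
ft_force: [0.3, -0.4, 2.2]
width: 0.0661
time: 46.3
ee_pos: [0.5126, -0.0747, 0.164]
eef_rot: [0.708, 0.706, -0.004, -0.001]
ft_force: [-0.0, 0.3, -0.3]
width: 0.086
time: 46.8
ee_pos: [0.5138, -0.075, 0.2666]
eef_rot: [0.708, 0.706, -0.002, 0.0]
ft_force: [0.4, 0.8, -0.4]
width: 0.0869
time: 47.3
ee_pos: [0.5134, 0.027, 0.3056]
eef_rot: [0.707, 0.708, -0.003, 0.0]
ft_force: [0.1, -0.9, 0.3]
width: 0.0867
time: 47.8
ee_pos: [0.5134, 0.1269, 0.3048]
eef_rot: [0.706, 0.708, -0.004, 0.0]
ft_force: [-0.3, 0.9, 1.1]
width: 0.0867
[0.5136214  0.12540707 0.30513261] 0.08676040674903872
('green', [282, 98, 65, 67, 3436], 505.0, 204.9, 33.1)
('green', array([224, 220,  26,  35, 677], dtype=int32), array([238., 236.]))
('green', array([ 314,  224,   30,   54, 1385], dtype=int32), array([329., 250.]))
('blue', array([318, 275,  24,  22, 371], dtype=int32), array([329., 285.]))
[[328.02042361 231.92468255]
 [328.4177269  291.12987016]]
```

```bash
python3 -m inch '{"translation":[[-0.04,0.4,0],[-0.085,0.8,-0.1],[-0.085,0.81,-0.3],[-0.085,0.81,-0.7],[-0.085,0.81,-1],[-0.085,0.81,-1],[-0.085,0.81,-1]],"rot":[[0,0,0],[0,0,0],[0,0,0],[0,0,0],[0,0,0],[0,0,0],[0,0,0]],"jaw":[87,87,87,87,87,87,87]}' && python3 -m inch '{"translation":[[0,0,-0.2],[0,0,-0.5],[0,0,-0.8],[0,0,-1],[0,0,-1],[0,0,-1]],"rot":[[0,0,0],[0,0,0],[0,0,0],[0,0,0],[0,0,0],[0,0,0]],"jaw":[87,87,87,87,87,87]}' && python3 -m inch '{"translation":[[0,0,-0.2],[0,0,-0.4],[0,0,-0.5],[0,0,-0.5],[0,0,-0.5]],"rot":[[0,0,0],[0,0,0],[0,0,0],[0,0,0],[0,0,0]],"jaw":[87,87,87,87,87]}' && python3 -m inch '{"translation":[[0,0,0],[0,0,0],[0,0,0],[0,0,0],[0,0,0],[0,0,0],[0,0,0],[0,0,0]],"rot":[[0,0,0],[0,0,0],[0,0,0],[0,0,0],[0,0,0],[0,0,0],[0,0,0],[0,0,0]],"jaw":[50,50,50,50,50,50,50,50]}' 12 && python3 -m inch '{"translation":[[0,0,0.1],[0,0,0.3],[0,0,0.6],[0,0,0.9],[0,0,1],[0,0,1],[0,0,1]],"rot":[[0,0,0],[0,0,0],[0,0,0],[0,0,0],[0,0,0],[0,0,0],[0,0,0]],"jaw":[50,50,50,50,50,50,50]}'
```

```text
time: 48.6
ee_pos: [0.5059, 0.2043, 0.2063]
eef_rot: [0.708, 0.706, -0.003, 0.001]
ft_force: [0.0, -1.1, -0.6]
width: 0.0867
time: 49.2
ee_pos: [0.5071, 0.2043, 0.1084]
eef_rot: [0.708, 0.706, -0.002, 0.001]
ft_force: [-0.8, -0.4, 0.3]
width: 0.0868
time: 49.7
ee_pos: [0.508, 0.2046, 0.0598]
eef_rot: [0.709, 0.706, -0.001, 0.001]
ft_force: [-0.0, -0.1, -0.1]
width: 0.0869
time: 50.5
ee_pos: [0.5081, 0.2048, 0.0601]
eef_rot: [0.708, 0.706, -0.001, 0.001]
ft_force: [-1.4, -0.3, 5.8]
width: 0.0664
time: 51.2
ee_pos: [0.5076, 0.2046, 0.1591]
eef_rot: [0.708, 0.706, -0.002, 0.001]
ft_force: [0.2, 0.1, -0.4]
width: 0.0661
```

```bash
python3 -m inch '{"translation":[[0,0,0.3],[0,-0.1,0.6],[0,-0.3,0.9],[0,-0.6,1],[0,-0.9,1],[0,-0.95,1],[0,-0.95,1]],"rot":[[0,0,0],[0,0,0],[0,0,0],[0,0,0],[0,0,0],[0,0,0],[0,0,0]],"jaw":[50,50,50,50,50,50,50]}' && python3 -m inch '{"translation":[[0,-0.2,0.1],[0.02,-0.5,0.2],[0.045,-0.8,0.2],[0.045,-0.9,0.2],[0.045,-0.9,0.2],[0.045,-0.9,0.2]],"rot":[[0,0,0],[0,0,0],[0,0,0],[0,0,0],[0,0,0],[0,0,0]],"jaw":[50,50,50,50,50,50]}' && python3 -m inch '{"translation":[[0,-0.2,0],[0,-0.5,0],[0,-0.8,0],[0,-0.93,0],[0,-0.93,0],[0,-0.93,0],[0,-0.93,0]],"rot":[[0,0,0],[0,0,0],[0,0,0],[0,0,0],[0,0,0],[0,0,0],[0,0,0]],"jaw":[50,50,50,50,50,50,50]}'
python3 - <<'E'
from h import *
im,C=cam('wrist'); s=r.read_state();print(s['ee_pos'],s['eef_rot']); z=s['ee_pos'][2]+.015
m=mask(im,'green'); 
for row in (255,265,275,285): 
    x=np.flatnonzero(m[row]); p=onz(C,[[x.min(),row],[x.max(),row]],z); h=(p[1,0]-p[0,0])/2
    print(row,x.min(),x.max(),'cx',p[:,0].mean(),'cy',p[0,1]-np.sqrt(max(0,.0335**2-h*h)))
E
```

```text
time: 51.9
ee_pos: [0.5071, 0.1087, 0.2579]
eef_rot: [0.709, 0.705, -0.003, 0.001]
ft_force: [-0.3, 0.5, -0.7]
width: 0.0662
time: 52.5
ee_pos: [0.5114, 0.0202, 0.2774]
eef_rot: [0.709, 0.706, -0.003, 0.0]
ft_force: [-0.3, 0.5, -1.0]
width: 0.066
time: 53.2
ee_pos: [0.5117, -0.0707, 0.2772]
eef_rot: [0.708, 0.707, -0.003, -0.0]
ft_force: [0.3, 0.8, -0.9]
width: 0.0661
[ 0.51164034 -0.07091787  0.27729929] [ 7.07614378e-01  7.06592835e-01 -2.90825294e-03  1.38750281e-05]
255 268 371 cx 0.5112465945165112 cy -0.07052743809204558
265 258 382 cx 0.5114260856657425 cy -0.07078072956293471
275 249 392 cx 0.5116084412099503 cy -0.06975299525966977
285 244 396 cx 0.5113928451957988 cy -0.07017331649213396
```

```bash
python3 -m inch '{"translation":[[0.005,-0.02,-0.1],[0.005,-0.02,-0.2],[0.005,-0.02,-0.3],[0.005,-0.02,-0.35],[0.005,-0.02,-0.4],[0.005,-0.02,-0.45],[0.005,-0.02,-0.5],[0.005,-0.02,-0.55],[0.005,-0.02,-0.6],[0.005,-0.02,-0.65],[0.005,-0.02,-0.7],[0.005,-0.02,-0.73],[0.005,-0.02,-0.73],[0.005,-0.02,-0.73]],"rot":[[0,0,0],[0,0,0],[0,0,0],[0,0,0],[0,0,0],[0,0,0],[0,0,0],[0,0,0],[0,0,0],[0,0,0],[0,0,0],[0,0,0],[0,0,0],[0,0,0]],"jaw":[50,50,50,50,50,50,50,50,50,50,50,50,50,50]}'
```

```text
time: 54.65
ee_pos: [0.5122, -0.073, 0.2044]
eef_rot: [0.708, 0.707, -0.003, 0.0]
ft_force: [0.0, 0.2, -0.4]
width: 0.066
```

```bash
python3 -m inch '{"translation":[[0,0,-0.015],[0,0,-0.03],[0,0,-0.04],[0,0,-0.045],[0,0,-0.045],[0,0,-0.045]],"rot":[[0,0,0],[0,0,0],[0,0,0],[0,0,0],[0,0,0],[0,0,0]],"jaw":[50,50,50,50,50,50]}' && python3 -m inch '{"translation":[[0,0,0],[0,0,0],[0,0,0],[0,0,0],[0,0,0],[0,0,0],[0,0,0],[0,0,0]],"rot":[[0,0,0],[0,0,0],[0,0,0],[0,0,0],[0,0,0],[0,0,0],[0,0,0],[0,0,0]],"jaw":[68,70,72,75,80,87,87,87]}' && python3 -m inch '{"translation":[[0,0,0.2],[0,0,0.5],[0,0,0.8],[0,0,1],[0,0,1]],"rot":[[0,0,0],[0,0,0],[0,0,0],[0,0,0],[0,0,0]],"jaw":[87,87,87,87,87]}' && python3 -m inch '{"translation":[[0,0.2,0.1],[0,0.5,0.2],[0,0.9,0.2],[0,1,0.2],[0,1,0.2]],"rot":[[0,0,0],[0,0,0],[0,0,0],[0,0,0],[0,0,0]],"jaw":[87,87,87,87,87]}' && python3 -m inch '{"translation":[[0,0.3,0],[0,0.6,0],[0,0.9,0],[0,1,0],[0,1,0]],"rot":[[0,0,0],[0,0,0],[0,0,0],[0,0,0],[0,0,0]],"jaw":[87,87,87,87,87]}'
python3 - <<'E'
from h import *
im,C=cam('wrist'); sc,CS=cam('scene');print(*[(c,b[0],b[1].round()) for c in ('green','blue') for b in blobs(sc,c,200)],sep='\n')
print(proj(CS,[[.512,-.0724,.215],[.512,-.0724,0]]))
cv2.imwrite('pics/w11.png',np.hstack([im[0:320,160:480],cv2.resize(sc[140:310,180:390],None,fx=1.88,fy=1.88)[:320]])[:,:790])
E
```

```text
time: 55.25
ee_pos: [0.5123, -0.073, 0.2001]
eef_rot: [0.708, 0.707, -0.003, 0.0]
ft_force: [-0.3, -0.9, 2.3]
width: 0.0659
time: 56.05
ee_pos: [0.5123, -0.073, 0.2001]
eef_rot: [0.708, 0.707, -0.003, 0.0]
ft_force: [-0.6, -0.9, 0.5]
width: 0.0863
time: 56.55
ee_pos: [0.5135, -0.0733, 0.3027]
eef_rot: [0.708, 0.707, -0.001, 0.001]
ft_force: [0.6, -0.3, 0.2]
width: 0.0868
time: 57.05
ee_pos: [0.5132, 0.0287, 0.3217]
eef_rot: [0.706, 0.708, -0.002, 0.001]
ft_force: [-0.1, -0.7, -0.1]
width: 0.0872
time: 57.55
ee_pos: [0.5132, 0.1286, 0.321]
eef_rot: [0.706, 0.708, -0.002, 0.001]
ft_force: [-0.8, -0.4, 0.3]
width: 0.0868
('green', array([ 314,  211,   31,   67, 1766], dtype=int32), array([329., 243.]))
('blue', array([318, 275,  24,  22, 370], dtype=int32), array([329., 285.]))
[[327.9307613  219.01707829]
 [328.4177269  291.12987016]]
```

View pics/w11.png

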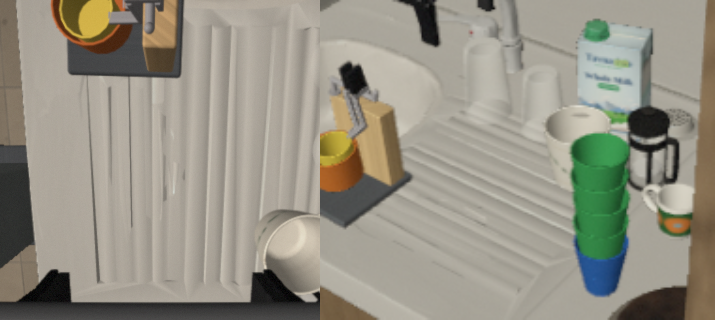

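The stack stands straight with all four greens in blue. The scoops hang nested and the bystanders are where they were. I'll do one last check that no red scoop is hidden.

```bash
python3 - <<'E'
from h import *
for n in ('scene','side','wrist'):
    im,C=cam(n); print(n,[(c,b[0].tolist(),onz(C,[b[1]],.04)[0].round(2).tolist()) for c in ('red','yellow','orange','green','blue') for b in blobs(im,c,80)])
print(r.read_state()['ft_force'])
E
```

```text
scene [('yellow', [177, 210, 21, 18, 280], [0.49, 0.38, 0.04]), ('orange', [268, 71, 8, 14, 93], [1.37, 0.8, 0.04]), ('orange', [175, 224, 26, 18, 331], [0.45, 0.33, 0.04]), ('green', [321, 151, 13, 11, 108], [0.97, 0.25, 0.04]), ('green', [314, 211, 31, 67, 1765], [0.62, 0.0, 0.04]), ('blue', [318, 275, 24, 22, 372], [0.5, -0.09, 0.04])]
side [('green', [296, 165, 11, 10, 89], [0.95, 0.18, 0.04]), ('green', [327, 225, 26, 54, 1165], [0.62, -0.05, 0.04]), ('blue', [329, 277, 18, 16, 211], [0.49, -0.08, 0.04])]
wrist [('yellow', [218, 0, 54, 38, 1182], [0.44, 0.33, 0.04]), ('orange', [227, 23, 51, 21, 218], [0.44, 0.31, 0.04]), ('green', [602, 210, 38, 42, 1244], [0.9, 0.09, 0.04]), ('green', [294, 340, 50, 28, 1058], [0.51, -0.09, 0.04]), ('blue', [298, 337, 23, 12, 107], [0.5, -0.06, 0.04]), ('blue', [322, 337, 24, 26, 164], [0.53, -0.07, 0.04])]
[-0.25094365  0.58639175 -1.0835093 ]
```

```bash
python3 -c "
from bench import r
print(r.close_job())"
```

```text
the job is handed in; nothing more can be done
None
```

The job is done and handed in after about 58 s of robot time. Only the middle and small scoops were there at the start; no red scoop showed in any camera view.

- **Scoops:** I hung the middle scoop first, then the small one beside it, with its cup inside the larger cup. The last pictures show both on the hook and nested. They hang tilted a few degrees towards the block. I noticed no scoop being knocked aside.
- **Beakers:** All four green beakers are stacked upright in the blue one. I lowered them slowly, and the force after each lowering read 2.3 N or less. After the last one, the stack's top was where it should be for four seated beakers.
- **Bystanders:** The mug, coffee press and coffee cup looked unmoved. I judged that by eye and did not measure them.

The gripper is open and clear of everything, and no check failed. The wrist camera read about 1 to 2 mm off in x compared with the gripper position, within its stated accuracy, and I allowed for it when placing the beakers.

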